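Open the fume extractor and lay its bayonet cover steady on the service tray

ROBOT

A 7-joint arm with a two-finger parallel gripper is mounted at the origin on the work surface. World frame = base frame: x ahead of the robot, y to its left, z up, the work surface at z = 0. Lengths are in m, angles in rad, forces in N, time in s.
With the tool pointing down it reaches from about 0.425 to 0.875 m from the base axis. Payload 4.7 kg.
Tool frame: the origin (TCP) lies at the very end of the fingers, on their centre line; the grasp point (between the pads) lies 19 mm behind it; z points along the fingers, y is the direction in which the jaws open and shut (so a half turn about z gives the same grasp; the last joint's range is limited). The gripper opens to 87 mm and grips with 3 to 60 N. Pads are 19 mm wide; open, the fingers measure 117 mm over their backs; the gripper's body (75 mm by 190 mm) begins 51 mm behind the grasp point.
Start: joints at [1.149, 0.321, -0.07, 1.45, 0.023, 1.371, -0.057], TCP at [0.274, -0.589, 0.201] pointing down, gripper open.
Joint ranges: [-2.86, 2.86], [-0.3, 2.09], [-1.38, 1.24], [0.06, 2.45], [-1.56, 4.7], [0.09, 2.05], [-2.69, 2.69]. Speed limits (rad/s): [2.57, 2.57, 3.14, 3.14, 3.14, 3.14, 3.14].

INTERFACE

Orientations are given as a unit quaternion [x, y, z, w].
In Python, from workcell import r gives the robot as it stands.
- The arm moves only by the tool drive_tool, never from a script. Its argument "motion" is a list of rows, each a list of 7 numbers: the closure, from 0 (fully open) to 1 (shut), then the shift along the tool's x, y, z each as a share of 100 mm, from -1 to 1, then the turn, a rotation vector about the tool's x, y, z each as a share of 360 degrees, from -1 to 1. In form: [[hand, tx, ty, tz, ax, ay, az], ...]. A call has 1 to 10 rows; each row is the pose to reach, as a shift and turn from the pose commanded when the call began, along the tool's axes at that moment, turning the shorter way round; what a row does not reach only later rows make up. A row lasts 1/10 s, in which the tool goes at most 50 mm and 8.59 degrees, less where a joint would pass 70% of its speed; a pose out of reach is approached as far as the arm can. A call with a number of a shift or a turn outside -1 to 1 is refused whole. A call with a gripper value outside its range is refused whole. The fingers move at their own pace and stop on an object; "force" is the grip in N (left out, the last holds). Time passes only in rows, so rows that repeat a pose let the fingers close. It gives the time, the measured TCP pose, the force and the opening at its end, in the units of the state.
- r.state(): the state, without advancing time (a new reading comes with each control period).
- r.read_camera(name): name is "side" or "top" or "wrist"; returns a dict with "img" (420x560x3 uint8, red, green, blue), "range_z" (420x560 float32, m along the optical axis (not along the pixel's ray), 0 where there is no reading), "camera_matrix" (3x3 intrinsics, pixels), "k1" (the pictures are not rectified: a ray, as slopes to the right and down, at radius r is drawn at 1 + k1 r^2 times it, then the intrinsics apply), "R" (3x3) and "t" (3): a world point X has camera coordinates R X + t. Camera axes: x right, y down, z forward; pixel columns grow to the right and rows downward; lengths in m; the calibration is good to about 2 mm. A picture is of the moment at which its call begins.
- r.close_job(): hands the job in, once; it reports no verdict.
Trained networks look in a picture, given as the dict that the camera call returned (one of the last four; its "shot" number tells which), for a name from the list of things; names that differ only in an ending like _2 or _b are one class to them, and where a whole thing is asked for, a point or a joint stands for the part that bears it (a point fixed in the world has none). Each returns a list of dicts, best first, with "score" (0 to 1); they miss things now and then, are a little off and sometimes report something else, mostly with a low value. They report only what shows in the picture. A call takes as long as a camera call.
- r.search_frame(picture, target): "centre" ([x, y, z] in m, in world coordinates, good to about 4 mm: the middle of the surface that is visible of it).
The state is a dict: "t": time; "joint_positions": joint angles; "joint_velocities": joint speeds; "effort": joint torques, N m; "ee_pos": TCP position; "eef_rot": TCP orientation; "contact_force": force on the tool from outside, world axes, zero at the start; "wrist_torque": the same for the moment, N m; "width": opening from 0.0 (shut) to 1.0 (fully open).
Only numpy, scipy, OpenCV 4.12 (cv2) and the standard library are available. Lean on these libraries where they do the work, as an engineer would, in place of code of your own. Each camera call takes 0.05 s, during which the arm holds its last target.

TASK

Open the fume extractor for a filter change: turn its bayonet cover anticlockwise about a quarter turn until it unlocks, lift it off, and lay it gently across the open service tray, dirty side down with both hooks hanging inside, feeling for a place along the tray where nothing under it catches on the divider, so that it lies flat on the two long walls. Let go of it and feel that it does not rock: press lightly with a fingertip on the ear side of its rim, then on the rim opposite. Leave everything else where it is.

Things in the scene. Friction and masses are not known exactly. Their poses are not given: they have to be found in the camera images.
- grip (a point): Grip of the bayonet cover (loose casting, 0.38 to 0.7 kg): middle of its black rib, on the cover's axis, 34 mm above the flange's flat underside. Axes: z = out of the cover's top along the bayonet axis, x = along the rib, y = towards the ear. Rib 100 long (x), 14 wide (grasp it across y), standing 44 above the flange, its top 19 above this point, the flange's top 25 below it.
- cover: The cover as a whole: origin on its axis at the flange's underside, axes as grip. Flange round, 144 mm across, 9 thick. Two hooks hang from it at x = +57 to +71 and -57 to -71, 32 wide (y), reaching 25 below the underside, feet inward. A deflector plate at y = +20, 62 long (x), reaches 29 down. Stood on a flat surface it rests on the two hooks alone and rocks.
- ear (a point): Place to press on the ear side: top of the flange at the root of the ear, 64 mm from the cover's axis along +y. The ear is a flat tongue in the flange's plane, 44 wide, from the round rim out to 108 from the axis. Here, over the tray's rim, a press of 3 to 10 N does not move a cover that lies right; near the ear's end it can tip up. Axes as grip.
- rim_opposite (a point): Place to press opposite the ear: top of the flange 60 mm from the cover's axis along -y (the rim ends at 72). Axes as grip.
- spigot (a point): Centre of the lower face of the cover's round rubber spigot, 8 mm below the flange's underside. Spigot 92 across with a chamfered lower edge. Axes as grip.
- neck: Filter neck, a fixed tube 108 mm across, wall 6, leaning 28 degrees from vertical towards the extractor's front. Origin: centre of its rim, 195 above the bench; z = out along its axis. The cover's flange lies on the rim, its spigot inside with 2 mm of play. Once unlocked, the cover lifts straight off along z: hooks and deflector are clear after 30 mm.
- lug (a point): One of two lugs outside the neck, centred on its +x and -x; axes as neck. At the start the cover's x axis stands 11 degrees clockwise of the neck's, hooks under the lugs (2.5 mm axial play), at the locked stop. Turned anticlockwise seen from outside (positive about z), with light torque (under 1 Nm), it comes free after 65 degrees; at about 97 an open stop is felt. 85 to 90 is right.
- extractor: Fume extractor, fixed grey cabinet 250 mm deep (x), 210 wide (y); origin on the bench under the centre of the neck's rim. Its front is its own -x side, towards the robot; its sloping top rises from 74 high in front to 202 at the back, the neck standing 50 out of it.
- tray: Steel service tray, fixed; outside 232 x 123 mm over the rims, 48 high; inside 210 long (x) and 101 wide (y), floor 5 thick. Origin at the centre of its underside; x = along its length. A stiff yellow sliding divider, 8 thick, stands across it from wall to wall, its top 12 below the rims, anywhere from 20 to 60 along +x from the middle: its place is not measured.
- tray_rim (a point): Centre of the tray's mouth, in the plane of its rims, 48 mm above the bench; z up, x = along the tray. Lying right, the cover has its rib roughly along x (either way round, within 25 degrees), its axis within 4 mm of here in y and 33 in x, flange on both rims, grip 34 above. A hook or the deflector on the divider holds it 13 to 17 higher there: it tilts and rocks.
- tray_wall (a point): Middle of the top of one long wall's rim (y = +56 mm of the tray; the other is at -56). The rims are 11 wide, from 50.5 to 61.5. If the spigot's edge rides on a wall, the cover stays tilted by about 4 degrees and rocks under a press.
- phone: white-faced phone in a dark case, 148 x 74 x 10 (mm). Bystander; origin at the centre of its underside.
- spare_filter: new round filter cartridge, 94 across, 52 high, white with black ends, standing (mm). Bystander; origin at the centre of its underside.
- parts_box: blue open parts box with compartments, 130 x 100 x 30 (mm). Bystander; origin at the centre of its underside.
- screwdriver: screwdriver 170 long, lying (mm). Bystander.
- dust_brush: brush 150 long, lying (mm). Bystander.
- alcohol_bottle: white dispenser bottle with a blue cap, 60 across, 130 high, standing (mm). Bystander; origin at the centre of its underside.
- phone_frame: opened phone frame 150 x 76 x 9, lying (mm). Bystander; origin at the centre of its underside.

How it is judged:
By the outcome, as a careful person would: the job done as asked, in the order asked, and still so for the second after the job is handed in, with the robot touching nothing.
It also fails if it takes over 70 s, if anything falls off the work surface, if the arm or the gripper's body presses on something with over 40 N, if the wrist force passes 120 N, or if a joint passes its speed limit or range.

## Working session

There is one attempt and no reset: what is moved stays moved. The work goes in short steps, Python scripts to look and compute and a tool call to move; the robot and the scene stay as the last step left them, time stands still between calls to the robot, and variables do not carry over. Pictures are saved under pics/ and viewed, and the job is handed in when it is done.

Besides the shell and the picture viewer there is one more tool, called in YAML: its name, and indented under it one key for each argument. drive_tool: Moves the arm, as the interface text tells. Its arguments: {"type":"object","properties":{"motion":{"type":"array","items":{"type":"array","items":{"type":"number","minimum":-1,"maximum":1}}},"force":{"type":"number"}},"required":["motion"]}

```bash
ls; mkdir -p pics
python3 - <<'E'
from workcell import r
import cv2,pickle
s=r.state();print(s)
for n in ["side","top","wrist"]:
    p=r.read_camera(n)
    cv2.imwrite(f"pics/{n}0.png",p["img"][:,:,::-1]); pickle.dump(p,open(f"pics/{n}0.pkl","wb"))
    print(n,p["camera_matrix"].tolist(),p["k1"],p["R"].tolist(),p["t"].tolist())
    for k in ["grip","ear","rim_opposite","neck","lug","tray","tray_rim","tray_wall","extractor","cover"]:
        try: print(k,[(round(d["score"],2),[round(float(v),4) for v in d["centre"]]) for d in r.search_frame(p,k)][:3])
        except Exception as e: print(k,e)
print(r.state()["t"])
E
```

```text
pics
{'t': 0.0, 'joint_positions': array([ 1.14906218,  0.32180922, -0.07007477,  1.45166744,  0.02259417,
        1.37078694, -0.05690871]), 'joint_velocities': array([ 8.03538929e-04,  2.44733766e-03,  1.74493260e-03, -2.14785538e-04,
       -3.60273349e-05,  6.44361165e-05, -5.80937137e-04]), 'effort': array([ 2.41714934e-04, -4.91285098e+01, -4.03567208e-01, -3.12526131e+01,
       -6.37806044e-02,  4.37191303e-02,  1.61109811e-04]), 'ee_pos': array([ 0.27410986, -0.58872844,  0.20037421]), 'eef_rot': array([ 9.76348258e-01,  2.16201739e-01, -2.49899540e-04, -9.08358133e-04]), 'contact_force': array([-0.92965304, -0.07759018,  0.40673685]), 'wrist_torque': array([-0.02345743,  0.02848719,  0.01807377]), 'width': 0.9989431983995449}
side [[477.26269235465276, 0.0, 274.0672852047907], [0.0, 477.26269235465276, 217.6656737490785], [0.0, 0.0, 1.0]] -0.033696213220755694 [[-0.9895992636372104, -0.1433508523649569, 0.0119929368768087], [-0.0916624026323934, 0.5641250987735131, -0.8205856913677152], [0.11086614159583526, -0.8131502973374692, -0.5713976658927106]] [0.5710180764197018, 0.
[... 1435 characters left out ...]
all [(0.75, [0.5671, 0.2316, 0.0026]), (0.24, [0.6572, -0.1992, 0.1809])]
extractor [(0.79, [0.5949, -0.198, 0.1422]), (0.48, [0.5861, -0.2103, 0.2165])]
cover [(0.95, [0.587, -0.2071, 0.213])]
wrist [[294.9714244965848, 0.0, 277.8599516771905], [0.0, 294.9714244965848, 208.0158161349817], [0.0, 0.0, 1.0]] -0.005529162686102276 [[0.42211132182485384, -0.9065437258652901, 0.0007106909002440163], [-0.8679592698549943, -0.40391882372159854, 0.2889572454813147], [-0.26166531650194563, -0.12258897559585469, -0.9573417389847259]] [-0.6507802952219437, -0.034710160572148006, 0.3905001484374126]
grip []
ear []
rim_opposite []
neck []
lug []
tray []
tray_rim []
tray_wall []
extractor []
cover []
1.65
```

View pics/side0.png

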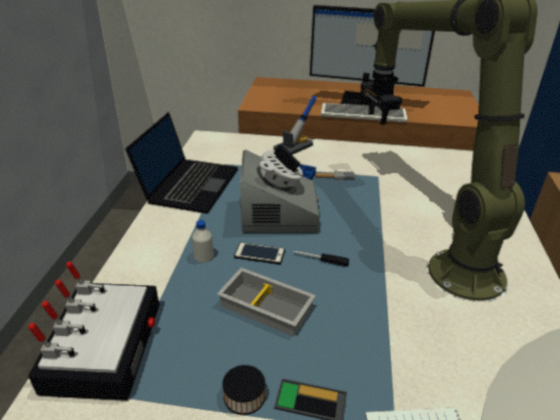

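View pics/top0.png

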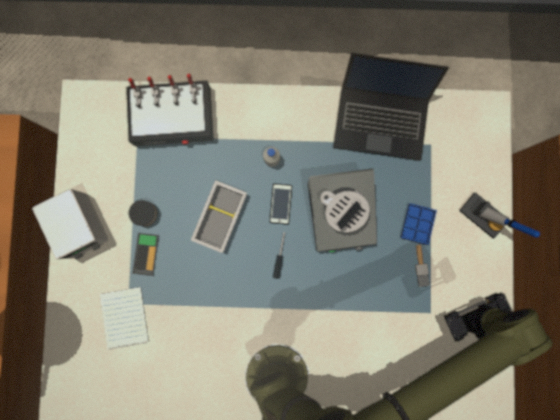

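View pics/wrist0.png

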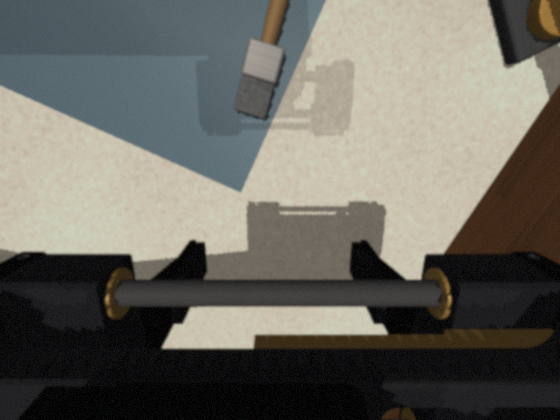

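```bash
cat > h.py <<'E'
import numpy as np,cv2,pickle
def pts(p):
    H,W=p["range_z"].shape;K=p["camera_matrix"]
    u,v=np.meshgrid(np.arange(W),np.arange(H))
    q=np.stack([(u-K[0,2])/K[0,0],(v-K[1,2])/K[1,1]],-1)
    un=q.copy()
    for _ in range(5):
        un=q/(1+p["k1"]*(un**2).sum(-1,keepdims=True))
    z=p["range_z"]
    c=np.concatenate([un*z[...,None],z[...,None]],-1)
    return (c-p["t"])@p["R"]   # R^T(c-t)
def proj(p,X):
    X=np.atleast_2d(X); c=X@p["R"].T+p["t"]; s=c[:,:2]/c[:,2:]
    s=s*(1+p["k1"]*(s**2).sum(1,keepdims=True)); K=p["camera_matrix"]
    return s*[K[0,0],K[1,1]]+[K[0,2],K[1,2]]
def ld(n): return pickle.load(open(f"pics/{n}.pkl","rb"))
def crop(p,n,u0,v0,u1,v1):
    im=p["img"][v0:v1,u0:u1,::-1]; f=min(800/(u1-u0),600/(v1-v0))
    cv2.imwrite(f"pics/{n}.png",cv2.resize(im,None,fx=f,fy=f,interpolation=cv2.INTER_CUBIC))
E
python3 - <<'E'
from h import *
t=ld("top0");s=ld("side0")
crop(t,"topc",300,160,390,260);crop(t,"topt",185,170,255,260)
crop(s,"sidec",230,120,330,240)
P=pts(t)
# cover flange: normal for points
for (u0,v0,u1,v1) in [(310,160,390,260)]:
    np.set_printoptions(precision=3,suppress=True,linewidth=250)
    print(P[160:260:5,305:385:5,2])
E
```

```text
[[ 0.01   0.001 -0.003 -0.     0.005  0.005  0.005  0.002 -0.    -0.003  0.007 -0.005  0.001 -0.002 -0.008  0.003]
 [-0.002 -0.002  0.003  0.004  0.    -0.    -0.007 -0.    -0.     0.001  0.002  0.01  -0.008 -0.001 -0.005 -0.009]
 [ 0.002  0.002  0.003  0.005  0.003  0.     0.002 -0.004  0.005  0.004  0.194  0.192  0.203  0.202 -0.    -0.002]
 [ 0.002  0.001  0.196  0.199  0.204  0.203  0.202  0.2    0.197  0.196  0.199  0.201  0.193  0.186 -0.008 -0.005]
 [ 0.002  0.195  0.198  0.195  0.191  0.19   0.192  0.185  0.196  0.194  0.191  0.193  0.195  0.184 -0.002 -0.005]
 [-0.001  0.179  0.188  0.187  0.193  0.185  0.184  0.182  0.19   0.182  0.185  0.18   0.182  0.179  0.003 -0.008]
 [-0.001  0.149  0.183  0.181  0.176  0.18   0.182  0.181  0.184  0.18   0.205  0.175  0.168  0.17  -0.009  0.003]
 [-0.004  0.114  0.173  0.232  0.234  0.234  0.238  0.23   0.229  0.229  0.23   0.233  0.165  0.162  0.002  0.002]
 [ 0.007  0.104  0.165  0.164  0.22   0.222  0.221  0.223  0.224  0.225  0.222  0.221  0.215  0.146  0.004  0.006]
 [ 0.006  0.077  0.156  0.155  0.166  0.223  0.212  0.215  0.216 
[... 500 characters left out ...]
6  0.001]
 [ 0.002 -0.008  0.112  0.109  0.105  0.108  0.106  0.179  0.177  0.177  0.103  0.1    0.103  0.108  0.097 -0.001]
 [ 0.002  0.001  0.1    0.105  0.094  0.102  0.091  0.098  0.097  0.103  0.097  0.095  0.095  0.083  0.091 -0.001]
 [ 0.001  0.002  0.067  0.092  0.094  0.091  0.095  0.087  0.085  0.08   0.091  0.083  0.078  0.083  0.074 -0.   ]
 [-0.001 -0.001  0.044  0.085  0.081  0.081  0.08   0.081  0.074  0.069  0.08   0.073  0.062  0.001 -0.001  0.004]
 [ 0.001  0.006 -0.002  0.085  0.068  0.054  0.001 -0.002  0.001  0.001  1.734  0.003 -0.001 -0.002 -0.003 -0.005]
 [-0.003  0.007  0.004 -0.005 -0.011  0.002 -0.    -0.     0.001  0.005 -0.001 -0.002  0.006 -0.001  0.005 -0.006]]
```

View pics/topc.png

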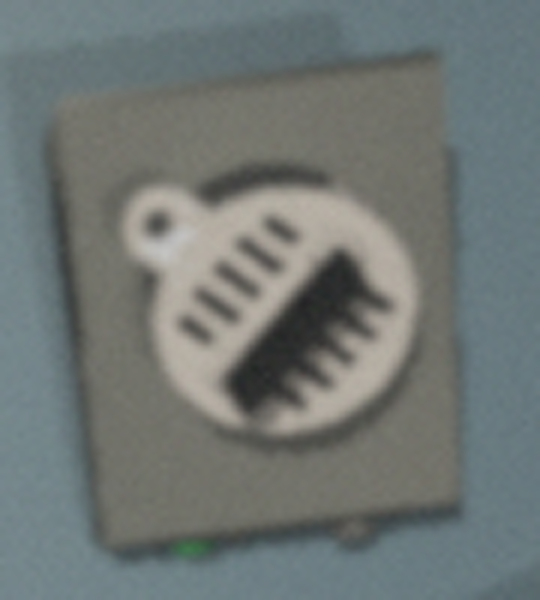

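View pics/sidec.png

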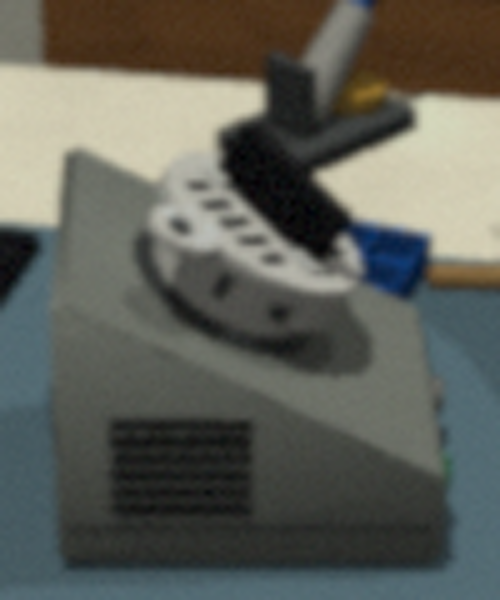

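View pics/topt.png

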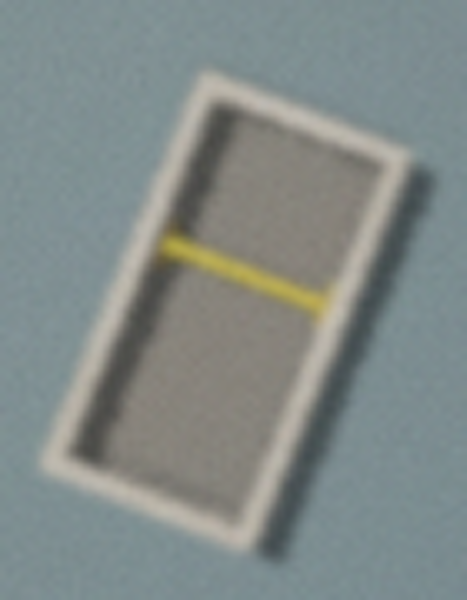

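```bash
cat >> h.py <<'E'
def rays(p):
    H,W=p["range_z"].shape
    q=dict(p); q["range_z"]=np.ones((H,W)); X=pts(q); C=-p["R"].T@p["t"]; return C,X-C
def planefit(X,it=6,th=0.012):
    m=np.ones(len(X),bool)
    for _ in range(it):
        c=np.median(X[m],0) if _==0 else X[m].mean(0); n=np.linalg.svd(X[m]-c,full_matrices=False)[2][2]; n*=np.sign(n[2])
        m=abs((X-c)@n)<th
    return c,n
E
python3 - <<'E'
from h import *
np.set_printoptions(precision=4,suppress=True)
for nm,box in (("top0",(318,188,374,236)),("side0",(255,145,308,190))):
    p=ld(nm);P=pts(p);u0,v0,u1,v1=box
    g=np.zeros(p["range_z"].shape,bool);g[v0:v1,u0:u1]=1
    im=p["img"].astype(float)
    # flange: bright
    m=g&(im.mean(-1)>(130 if nm=="top0" else 140))&(P[...,2]>0.16)&(P[...,2]<0.25)
    X=P[m];c,n=planefit(X); print(nm,m.sum(),c,n,"tilt",np.degrees(np.arccos(n[2])),"az",np.degrees(np.arctan2(n[1],n[0])))
    X=X[abs((X-c)@n)<0.012]
    # circle via intersect rays with plane
    C,D=rays(p); s=((c-C)@n)/(D@n); Q=C+D*s[...,None]
    m2=m&(abs((P-c)@n)<0.015)
    # dark rib
    d=g&(im.mean(-1)<60)&(P[...,2]>0.18); Xr=P[d]; 
    h=(Xr-c)@n; Xr=Xr[h>0.02]; print("rib",d.sum(),len(Xr),Xr.mean(0),"h",np.percentile(h,[10,50,90,98]))
    cv2.imwrite(f"pics/m_{nm}.png",cv2.resize((m2*255+d*120).astype(np.uint8)[v0-5:v1+5,u0-5:u1+5],None,fx=8,fy=8,interpolation=0))
    cr=Xr.mean(0);a=np.linalg.svd(Xr-cr,full_matrices=False)[2][0];print("dir",a)
# extractor yaw via top outline: edge of slope region
p=ld("top0");P=pts(p)
m=(P[...,2]>0.03)&(P[...,2]<0.3); m[:150]=0;m[265:]=0;m[:,:300]=0;m[:,392:]=0
X=P[m]; 
sl=(X[:,2]<0.2); c,n=planefit(X[sl],th=0.01);print("slope",c,n,np.degrees(np.arccos(n[2])),np.degrees(np.arctan2(n[1],n[0])))
print(cv2.minAreaRect(X[:,:2].astype(np.float32)))
# tray
m=(P[...,2]>0.035)&(P[...,2]<0.06); m[:172]=0;m[258:]=0;m[:,:185]=0;m[:,255:]=0
X=P[m];print("tray",len(X),cv2.minAreaRect(X[:,:2].astype(np.float32)))
im=p["img"].astype(int); y=(im[...,0]-im[...,2]>60);y[:172]=0;y[258:]=0;y[:,:185]=0;y[:,255:]=0
C,D=rays(p);Y=C+D*((0.036-C[2])/D[...,2])[...,None];Y=Y[y];print("div",y.sum(),Y.mean(0),np.linalg.svd(Y-Y.mean(0),full_matrices=False)[2][0])
E
```

```text
top0 1009 [ 0.5908 -0.2033  0.2099] [-0.4604 -0.0706  0.8849] tilt 27.76239482020587 az -171.27974744755556
rib 192 178 [ 0.5651 -0.2153  0.2479] h [0.0229 0.0401 0.0466 0.0502]
dir [-0.0662  0.1304  0.9892]
side0 362 [ 0.5997 -0.18    0.2159] [-0.4582 -0.0707  0.886 ] tilt 27.61915530853492 az -171.23034401506212
rib 369 213 [ 0.5658 -0.1868  0.2475] h [0.0047 0.0236 0.0414 0.0454]
dir [-0.1001  0.8844  0.4559]
slope [ 0.5851 -0.2109  0.1389] [-0.4611 -0.0718  0.8844] 27.818238775843852 -171.15045864140745
((0.5823609232902527, -0.2137339562177658), (0.2624693512916565, 0.21304422616958618), 9.082771301269531)
tray 653 ((0.5638432502746582, 0.22567087411880493), (0.1251474916934967, 0.23240338265895844), 69.88859558105469)
div 74 [0.5841 0.217  0.036 ] [-0.3435 -0.9392 -0.    ]
```

```bash
cat >> h.py <<'E'
from scipy.optimize import minimize
from scipy.spatial.transform import Rotation as Rot
def nrm(yaw): 
    a=np.radians(28);return np.array([-np.sin(a)*np.cos(yaw),-np.sin(a)*np.sin(yaw),np.cos(a)])
def coverframe(x,y,z,n,az):
    # az: azimuth of ear direction (horizontal projection approx), returns R (cols x,y,z)
    e=np.array([np.cos(az),np.sin(az),0]);e=e-n*(e@n);e/=np.linalg.norm(e)
    return np.stack([np.cross(e,n),e,n],1),np.array([x,y,z])
def flangepts(h):
    t=np.linspace(0,2*np.pi,72,endpoint=False)
    c=np.stack([72*np.cos(t),72*np.sin(t),0*t+h],1)/1e3
    t=np.linspace(0,np.pi,20)
    e=np.stack([22*np.cos(t),86+22*np.sin(t),0*t+h],1)
    e=np.vstack([[22,60,h],e,[-22,60,h]])/1e3
    return c,np.array(e)
def mask(p,F,o,S=8,rib=True):
    H,W=p["range_z"].shape
    m=np.zeros((H*S//S,W),np.uint8)
    big=np.zeros((H*4,W*4),np.uint8)
    hh=0
    for h in (9.0,0.0):
        for pl in flangepts(h):
            pl=pl.copy();pl[:,2]=h/1e3
            q=proj(p,pl@F.T+o)*4+1.5
            cv2.fillPoly(big,[np.round(q).astype(np.int32)],255)
    if rib:
        B=np.array([[sx*50,sy*7,z] for sx in(-1,1) for sy in(-1,1) for z in(9,53)])/1e3
        q=proj(p,B@F.T+o)*4+1.5
        cv2.fillConvexPoly(big,cv2.convexHull(np.round(q).astype(np.int32)),255)
    return big
E
python3 - <<'E'
from h import *
np.set_printoptions(precision=4,suppress=True)
for nm,box in (("top0",(305,175,385,245)),("side0",(245,125,325,210))):
    p=ld(nm);C=-p["R"].T@p["t"];P=pts(p);im=p["img"].astype(float).mean(-1)
    n=nrm(np.radians(8.9)); u0,v0,u1,v1=box
    print(nm,"cam",C)
    hgt=(P-np.array([0.585,-0.207,0.195]))@n
    obs=(hgt>-0.006)&(hgt<0.07)&(np.linalg.norm(P-np.array([0.585,-0.207,0.195]),axis=-1)<0.14)
    ob=cv2.medianBlur((obs*255).astype(np.uint8),3).astype(float)/255
    def cost(v):
        F,o=coverframe(v[0],v[1],0.195,n,v[2])
        b=mask(p,F,o); b=cv2.resize(b,(560,420),interpolation=cv2.INTER_AREA)/255.
        return abs(b-ob)[v0:v1,u0:u1].sum()
    best=None
    for az in np.radians([30,40,50,60]):
        s=minimize(cost,[0.585,-0.205,az],method="Nelder-Mead",options=dict(initial_simplex=np.array([0.585,-0.205,az])+np.array([[0,0,0],[.012,0,0],[0,.012,0],[0,0,.25]])))
        if best is None or s.fun<best.fun: best=s
    print(best.x,np.degrees(best.x[2]),best.fun,ob[v0:v1,u0:u1].sum())
    F,o=coverframe(*best.x[:2],0.195,n,best.x[2])
    b=mask(p,F,o);cs,_=cv2.findContours(b,cv2.RETR_EXTERNAL,cv2.CHAIN_APPROX_NONE)
    big=cv2.resize(p["img"][:,:,::-1],None,fx=4,fy=4,interpolation=cv2.INTER_CUBIC);cv2.drawContours(big,cs,-1,(0,0,255),1)
    for z in(9,53):
        B=np.array([[50,7,z],[50,-7,z],[-50,-7,z],[-50,7,z]])/1e3
        cv2.polylines(big,[np.round(proj(p,B@F.T+o)*4+1.5).astype(np.int32)],True,(0,255,255),1)
    cv2.imwrite(f"pics/fit_{nm}.png",cv2.resize(big[v0*4:v1*4,u0*4:u1*4],None,fx=1.5,fy=1.5))
p=ld("wrist0");print(-p["R"].T@p["t"])
E
```

```text
top0 cam [ 0.457  -0.0083  1.7336]
[ 0.5835 -0.2141  0.9055] 51.87951321761719 45.705882352941174 1559.0
side0 cam [0.4243 1.1327 0.9348]
[ 0.5854 -0.2145  0.8819] 50.530487915843835 52.98039215686275 974.0
[ 0.3468 -0.5561  0.3843]
```

View pics/fit_top0.png

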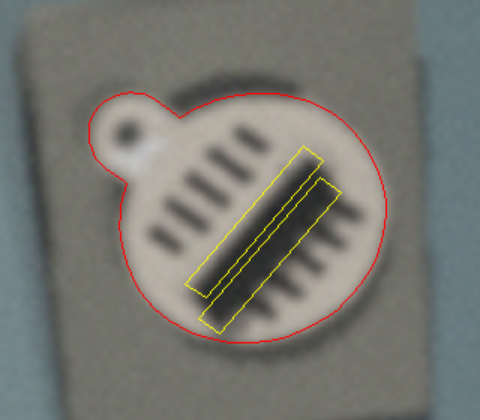

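View pics/fit_side0.png

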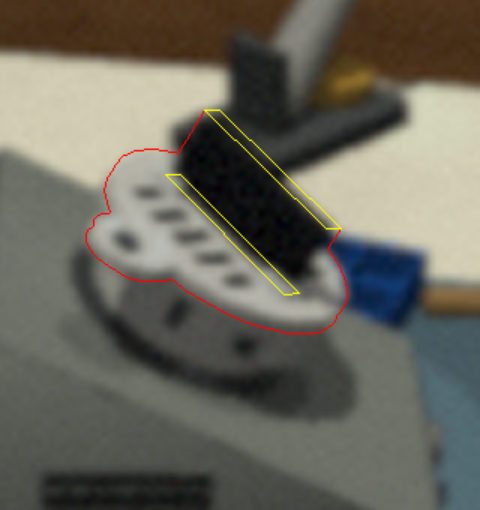

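```bash
cat >> h.py <<'E'
np.set_printoptions(precision=4,suppress=True,linewidth=160)
def pose(s): return np.array(s["ee_pos"]),Rot.from_quat(s["eef_rot"]).as_matrix()
def rel(s,p1,R1):
    p,R=pose(s)
    d=R.T@(p1-p)/0.1; w=Rot.from_matrix(R.T@R1).as_rotvec()/(2*np.pi)
    print("shift",d,"turn",w,"deg",np.linalg.norm(w)*360); return d,w
N=nrm(np.radians(8.9)); CO=np.array([0.5845,-0.2143,0.195]); AZ=np.radians(51.2)
CF,_=coverframe(0,0,0,N,AZ)
def toolR(ydir,z): 
    y=ydir-z*(ydir@z);y/=np.linalg.norm(y); return np.stack([np.cross(y,z),y,z],1)
GR=toolR(-CF[:,1],-N); GP=CO+N*(0.034-0.015)
E
python3 - <<'E'
from h import *
from workcell import r
s=r.state();print(GP,GP+0.13*N)
rel(s,GP+0.13*N,GR)
print(GR, pose(s)[1])
E
```

```text
[ 0.5757 -0.2157  0.2118] [ 0.5154 -0.2251  0.3266]
shift [ 3.7224 -2.2839 -1.2509] turn [0.0198 0.079  0.1638] deg 65.84197877213052
[[ 0.7338 -0.4964  0.4638]
 [-0.59   -0.8042  0.0726]
 [ 0.3369 -0.3269 -0.8829]] [[ 0.9065  0.4221  0.    ]
 [ 0.4221 -0.9065 -0.0002]
 [-0.      0.0002 -1.    ]]
```

drive_tool:
  motion:
    - [0,0.3,-0.2,-0.6,0,0,0]
    - [0,0.6,-0.4,-1,0,0,0]
    - [0,1,-0.6,-1,0,0,0]
    - [0,1,-0.6,-1,0,0,0]
  force: 30

```text
t: 2.05
ee_pos: [0.3455, -0.4886, 0.3054]
eef_rot: [0.975, 0.22, 0.003, 0.002]
contact_force: [1.5, 0.5, 0.1]
width: 1.0
```

drive_tool:
  motion:
    - [0,0.5,-0.3,-0.2,0,0,0]
    - [0,1,-0.6,-0.3,0,0,0]
    - [0,1,-0.6,-0.3,0,0,0]

```text
t: 2.35
ee_pos: [0.4088, -0.3913, 0.3329]
eef_rot: [0.976, 0.22, 0.002, 0.0]
contact_force: [0.1, 0.6, 0.1]
width: 1.0
```

drive_tool:
  motion:
    - [0,0.5,-0.3,0,0.002,0.008,0.02]
    - [0,1,-0.6,0,0.005,0.02,0.04]
    - [0,1,-0.6,0,0.007,0.03,0.06]
    - [0,1,-0.6,0,0.01,0.04,0.08]

```text
t: 2.75
ee_pos: [0.4727, -0.2956, 0.3316]
eef_rot: [0.991, -0.034, 0.116, -0.058]
contact_force: [-0.8, 0.3, 0.1]
width: 0.997
```

Run:
```python
from h import *
from workcell import r
s=r.state();print(s["t"],s["ee_pos"],s["joint_positions"])
rel(s,GP+0.13*N,GR)
```

```text
2.75 [ 0.4727 -0.2956  0.3316] [ 0.8954 -0.001  -0.2225  1.5891 -0.234   1.4387 -0.9483]
shift [ 0.3465 -0.7152  0.2241] turn [0.0085 0.0391 0.0839] deg 33.45243067798414
```

drive_tool:
  motion:
    - [0,0.1,-0.2,0,0.002,0.01,0.021]
    - [0,0.2,-0.4,0,0.004,0.02,0.042]
    - [0,0.3,-0.65,0.1,0.006,0.03,0.063]
    - [0,0.35,-0.7,0.1,0.0085,0.039,0.084]
    - [0,0.35,-0.7,0.1,0.0085,0.039,0.084]

```text
t: 3.25
ee_pos: [0.5095, -0.2305, 0.3375]
eef_rot: [0.925, -0.295, 0.215, -0.106]
contact_force: [-0.5, -0.5, -1.3]
width: 1.002
```

Run:
```python
from h import *
from workcell import r
s=r.state();print(s["t"],s["ee_pos"],s["joint_positions"])
rel(s,GP,GR)
p=r.read_camera("wrist");pickle.dump(p,open("pics/wrist1.pkl","wb"))
F=CF;o=CO
big=cv2.resize(p["img"][:,:,::-1],None,fx=4,fy=4,interpolation=cv2.INTER_CUBIC)
b=mask(p,F,o);cs,_=cv2.findContours(b,cv2.RETR_EXTERNAL,cv2.CHAIN_APPROX_NONE);cv2.drawContours(big,cs,-1,(0,0,255),2)
for z in(9,53):
    B=np.array([[50,7,z],[50,-7,z],[-50,-7,z],[-50,7,z]])/1e3
    cv2.polylines(big,[np.round(proj(p,B@F.T+o)*4+1.5).astype(np.int32)],True,(0,255,255),2)
cv2.imwrite("pics/wrist1.png",cv2.resize(big,(784,588),interpolation=cv2.INTER_AREA))
print(-p["R"].T@p["t"], pose(s)[1].T@(-p["R"].T@p["t"]-s["ee_pos"]))
```

```text
3.25 [ 0.5095 -0.2305  0.3375] [ 0.9028 -0.1996 -0.2554  1.8148 -0.419   1.1948 -1.4525]
shift [-0.0235 -0.0443  1.4272] turn [ 0.0008  0.0002 -0.0001] deg 0.3038140775935845
[ 0.4838 -0.2906  0.5259] [ 0.0798  0.0003 -0.1828]
```

View pics/wrist1.png

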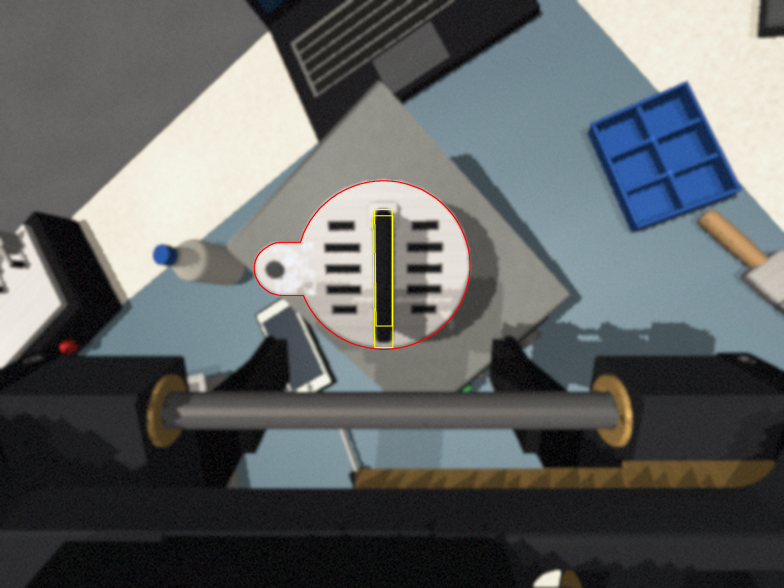

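drive_tool:
  motion:
    - [0,0,-0.02,0.3,0,0,0]
    - [0,-0.02,-0.04,0.6,0,0,0]
    - [0,-0.02,-0.04,0.9,0,0,0]
    - [0,-0.02,-0.04,0.9,0,0,0]

```text
t: 3.7
ee_pos: [0.5516, -0.22, 0.2543]
eef_rot: [0.926, -0.294, 0.211, -0.107]
contact_force: [-1.8, 0.3, -0.1]
width: 1.0
```

Run:
```python
from h import *
from workcell import r
s=r.state();print(s["t"],s["ee_pos"],s["joint_positions"])
rel(s,GP,GR)
```

```text
3.7 [ 0.5516 -0.22    0.2543] [ 0.87   -0.1029 -0.3166  1.8943 -0.403   1.0069 -1.4767]
shift [ 0.0127 -0.0173  0.4903] turn [0.0007 0.0015 0.    ] deg 0.6046750514766873
```

drive_tool:
  motion:
    - [0,0,-0.01,0.25,0,0,0]
    - [0,0.01,-0.02,0.45,0,0,0]
    - [0,0.01,-0.02,0.49,0,0.001,0]
    - [0,0.01,-0.02,0.49,0,0.001,0]

```text
t: 4.1
ee_pos: [0.5767, -0.2174, 0.217]
eef_rot: [0.924, -0.295, 0.218, -0.105]
contact_force: [1.0, -0.5, -0.7]
width: 1.004
```

Run:
```python
from h import *
from workcell import r
s=r.state();print(s["t"],s["ee_pos"],s["joint_positions"])
rel(s,GP,GR)
```

```text
4.1 [ 0.5767 -0.2174  0.217 ] [ 0.8505 -0.0451 -0.3444  1.9218 -0.3895  0.8973 -1.4965]
shift [-0.0354  0.0077  0.0425] turn [ 0.0007 -0.0008 -0.0002] deg 0.387801422328434
```

drive_tool:
  motion:
    - [0.5,-0.03,0,0.04,0,0,0]
    - [1,-0.03,0,0.04,0,0,0]
    - [1,-0.03,0,0.04,0,0,0]
    - [1,-0.03,0,0.04,0,0,0]
    - [1,-0.03,0,0.04,0,0,0]
    - [1,-0.03,0,0.04,0,0,0]
  force: 60

```text
t: 4.7
ee_pos: [0.5766, -0.2148, 0.2124]
eef_rot: [0.924, -0.295, 0.218, -0.105]
contact_force: [-0.7, 1.1, 0.4]
width: 0.542
```

Run:
```python
from h import *
from workcell import r
s=r.state();print(s["t"],s["width"],s["contact_force"],s["wrist_torque"],s["joint_positions"])
rel(s,GP,GR)
```

```text
4.7 0.5415188506266202 [-0.6607  1.0587  0.3701] [0.0046 0.6267 0.0107] [ 0.8486 -0.0455 -0.3473  1.9318 -0.3911  0.8859 -1.4973]
shift [-0.0033  0.0135  0.0005] turn [ 0.0007 -0.0009 -0.0002] deg 0.4194439391480957
```

Still closing (47 mm).

drive_tool:
  motion:
    - [1,0,0,0,0,0,0]
    - [1,0,0,0,0,0,0]
    - [1,0,0,0,0,0,0]
    - [1,0,0,0,0,0,0]
    - [1,0,0,0,0,0,0]
    - [1,0,0,0,0,0,0]

```text
t: 5.3
ee_pos: [0.576, -0.2151, 0.2118]
eef_rot: [0.924, -0.295, 0.218, -0.105]
contact_force: [-2.3, -1.0, 0.1]
width: 0.153
```

Run:
```python
from h import *
from workcell import r
s=r.state();print(s["t"],s["width"],s["contact_force"],s["wrist_torque"],s["joint_positions"])
rel(s,GP,GR)
```

```text
5.3 0.15318920429687205 [-2.2872 -1.03    0.1046] [-0.1863  0.9597 -0.0843] [ 0.8488 -0.0452 -0.3469  1.9323 -0.3905  0.8861 -1.4973]
shift [ 0.0005  0.0061 -0.0018] turn [ 0.0008 -0.0008 -0.0003] deg 0.41993113366361734
```

drive_tool:
  motion:
    - [1,0,0,0,0,0,-0.014]
    - [1,0,0,0,0,0,-0.028]
    - [1,0,0,0,0,0,-0.042]
    - [1,0,0,0,0,0,-0.056]
    - [1,0,0,0,0,0,-0.07]
    - [1,0,0,0,0,0,-0.07]

```text
t: 5.9
ee_pos: [0.5762, -0.2152, 0.2119]
eef_rot: [0.966, -0.087, 0.236, -0.055]
contact_force: [-2.6, 0.2, 0.2]
width: 0.151
```

Run:
```python
from h import *
from workcell import r
s=r.state();print(s["t"],s["width"],s["contact_force"],s["wrist_torque"],s["joint_positions"])
rel(s,GP,GR)
```

```text
5.9 0.15083343635468585 [-2.6351  0.1818  0.1643] [-0.3288  0.9209  0.0202] [ 0.8368 -0.0454 -0.3353  1.9325 -0.3899  0.8857 -1.0578]
shift [-0.0043  0.0058 -0.0016] turn [ 0.001  -0.0006  0.0698] deg 25.114802522773655
```

drive_tool:
  motion:
    - [1,0,0,0,0,0,-0.018]
    - [1,0,0,0,0,0,-0.036]
    - [1,0,0,0,0,0,-0.054]
    - [1,0,0,0,0,0,-0.072]
    - [1,0,0,0,0,0,-0.09]
    - [1,0,0,0,0,0,-0.108]
    - [1,0,0,0,0,0,-0.12]
    - [1,0,0,0,0,0,-0.12]

```text
t: 6.7
ee_pos: [0.5767, -0.2146, 0.2122]
eef_rot: [0.93, 0.275, 0.24, 0.035]
contact_force: [-2.0, -0.5, -0.4]
width: 0.153
```

drive_tool:
  motion:
    - [1,0,0,0,0,0,-0.014]
    - [1,0,0,0,0,0,-0.028]
    - [1,0,0,0,0,0,-0.042]
    - [1,0,0,0,0,0,-0.052]
    - [1,0,0,0,0,0,-0.052]

```text
t: 7.2
ee_pos: [0.5767, -0.2146, 0.2122]
eef_rot: [0.874, 0.422, 0.231, 0.074]
contact_force: [-0.6, -0.8, 0.2]
width: 0.157
```

Run:
```python
from h import *
from workcell import r
s=r.state();print(s["t"],s["width"],s["contact_force"],s["wrist_torque"],s["joint_positions"])
rel(s,GP,GR)
```

```text
7.2 0.15679374561505877 [-0.5501 -0.7608  0.1644] [-0.0969  0.516  -0.0473] [ 0.8071 -0.046  -0.3074  1.9331 -0.3889  0.8852  0.0182]
shift [-0.015  -0.0018 -0.0014] turn [ 0.0012 -0.0002  0.2413] deg 86.88135315376641
```

drive_tool:
  motion:
    - [1,0,0,-0.05,0,0,0]
    - [1,0,0,-0.12,0,0,0]
    - [1,0,0,-0.2,0,0,0]
    - [1,0,0,-0.3,0,0,0]
    - [1,0,0,-0.3,0,0,0]

```text
t: 7.7
ee_pos: [0.5626, -0.2175, 0.2406]
eef_rot: [0.873, 0.423, 0.231, 0.075]
contact_force: [0.8, -0.9, -4.6]
width: 0.153
```

Run:
```python
from h import *
from workcell import r
s=r.state();print(s["t"],s["width"],s["contact_force"],s["wrist_torque"],s["joint_positions"])
p=r.read_camera("side");crop(p,"side2",200,60,340,240)
```

```text
7.7 0.15340616668520585 [ 0.8425 -0.9421 -4.5818] [-0.2386  1.1325 -0.0374] [ 0.8198 -0.0909 -0.2915  1.9167 -0.3968  0.9491  0.0288]
```

View pics/side2.png

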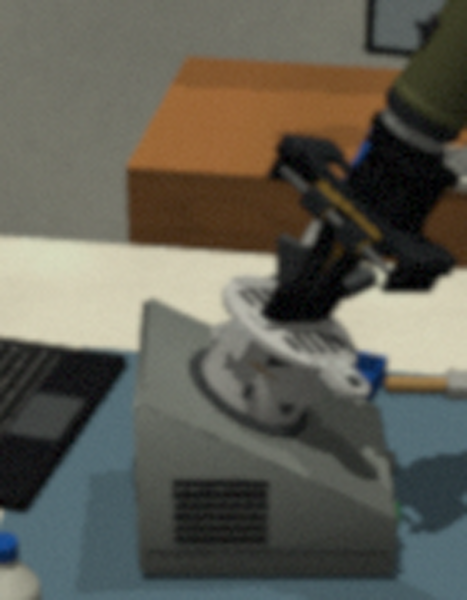

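drive_tool:
  motion:
    - [1,0,0,-0.2,0,0,0]
    - [1,0,0,-0.5,0,0,0]
    - [1,0,0,-0.7,0,0,0]
    - [1,0,0,-0.7,0,0,0]

```text
t: 8.15
ee_pos: [0.5306, -0.2229, 0.3039]
eef_rot: [0.873, 0.422, 0.232, 0.077]
contact_force: [1.8, -0.3, -4.9]
width: 0.152
```

```bash
cat > tray.py <<'E'
from h import *
def tmask(p,x,y,a):
    c,s=np.cos(a),np.sin(a);R=np.array([[c,-s,0],[s,c,0],[0,0,1]])
    big=np.zeros((1680,2240),np.uint8)
    B=np.array([[sx*116,sy*61.5,z] for sx in(-1,1) for sy in(-1,1) for z in(43,48)])/1e3
    q=proj(p,B@R.T+[x,y,0])*4+1.5
    cv2.fillConvexPoly(big,cv2.convexHull(np.round(q).astype(np.int32)),255)
    I=np.array([[sx*105,sy*50.5,48] for sx,sy in((-1,-1),(1,-1),(1,1),(-1,1))])/1e3
    q=proj(p,I@R.T+[x,y,0])*4+1.5
    inn=np.zeros_like(big);cv2.fillConvexPoly(inn,np.round(q).astype(np.int32),255)
    return big,inn
def edges(p,x,y,a):
    c,s=np.cos(a),np.sin(a);R=np.array([[c,-s,0],[s,c,0],[0,0,1]]);out=[]
    for hx,hy in((116,61.5),(105,50.5)):
        I=np.array([[sx*hx,sy*hy,48] for sx,sy in((-1,-1),(1,-1),(1,1),(-1,1))])/1e3
        out.append(np.round(proj(p,I@R.T+[x,y,0])*4+1.5).astype(np.int32))
    return out
if __name__=="__main__":
  for nm,box in(("top0",(185,172,255,260)),("side0",(212,265,322,335))):
    p=ld(nm);u0,v0,u1,v1=box;im=cv2.cvtColor(p["img"],cv2.COLOR_RGB2GRAY).astype(np.float32)
    def cost(v):
        b,i=tmask(p,*v); rim=cv2.resize(cv2.subtract(b,i),(560,420),interpolation=cv2.INTER_AREA)/255.
        A=rim[v0:v1,u0:u1];g=im[v0:v1,u0:u1]
        return -np.corrcoef(A.ravel(),g.ravel())[0,1]
    x0=[0.564,0.226,np.radians(-20)]
    best=min((minimize(cost,x0,method="Nelder-Mead",options=dict(initial_simplex=np.array(x0)+np.array([[0,0,0],[d,0,0],[0,d,0],[0,0,.08]]))) for d in(.01,-.01,.006)),key=lambda s:s.fun)
    print(nm,best.x,np.degrees(best.x[2]),best.fun)
    big=cv2.resize(p["img"][:,:,::-1],None,fx=4,fy=4,interpolation=cv2.INTER_CUBIC)
    for e in edges(p,*best.x):cv2.polylines(big,[e],True,(0,0,255),1)
    c=big[v0*4:v1*4,u0*4:u1*4];f=min(800/c.shape[1],600/c.shape[0]);cv2.imwrite(f"pics/tray_{nm}.png",cv2.resize(c,None,fx=f,fy=f))
    # divider
    m=(p["img"][...,0].astype(int)-p["img"][...,2]>60);m[:v0]=0;m[v1:]=0;m[:,:u0]=0;m[:,u1:]=0
    C,D=rays(p);Y=C+D*((0.036-C[2])/D[...,2])[...,None];Y=Y[m];a=best.x[2];d=(Y[:,:2]-best.x[:2])@[np.cos(a),np.sin(a)]
    e=(Y[:,:2]-best.x[:2])@[-np.sin(a),np.cos(a)]
    print("div along x",d.mean(),np.percentile(d,[5,50,95])," y",np.percentile(e,[5,50,95]))
E
python3 tray.py
python3 - <<'E'
from workcell import r
s=r.state();print(s["t"],s["ee_pos"],s["width"],s["contact_force"],s["joint_positions"])
E
```

```text
top0 [ 0.5638  0.2252 -0.348 ] -19.937928674129164 -0.6460351731445346
div along x 0.021911901951398634 [0.0174 0.0219 0.0265]  y [-0.0443 -0.002   0.0417]
side0 [ 0.5678  0.2223 -0.3494] -20.018601589076237 -0.7146758390441982
div along x 0.015714543596431273 [0.0023 0.0167 0.0246]  y [-0.0434 -0.0162  0.0358]
8.15 [ 0.53057419 -0.22290941  0.30385884] 0.1521376448108418 [ 1.78794647 -0.28466011 -4.88502283] [ 0.84561419 -0.1753295  -0.25194645  1.86457463 -0.40866743  1.09507848
  0.04393715]
```

View pics/tray_top0.png

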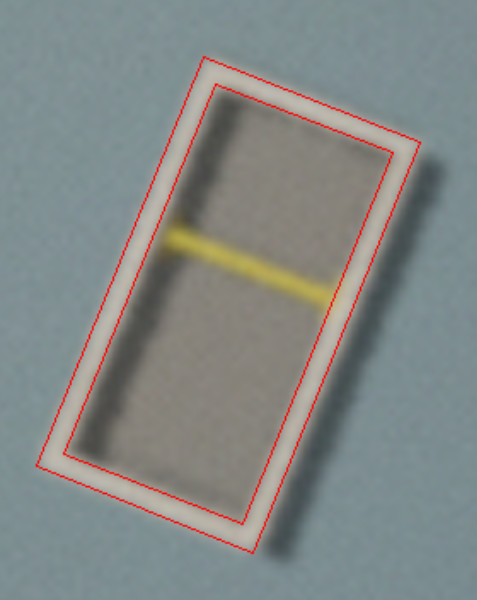

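View pics/tray_side0.png

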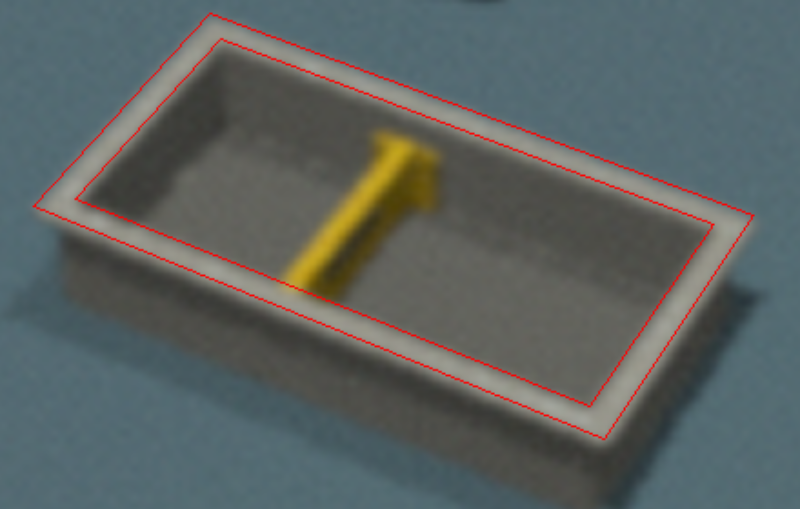

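```bash
cat >> h.py <<'E'
TA=np.radians(-20); UX=np.array([np.cos(TA),np.sin(TA),0]);UY=np.array([-np.sin(TA),np.cos(TA),0])
TP=np.array([.5455,.2312,0.067]); TR=toolR(UY,np.array([0,0,-1.]))
E
python3 - <<'E'
from h import *
from workcell import r
s=r.state(); print(TR,pose(s)[1]); 
d,w=rel(s,TP+[0,0,.1],TR)
p,R=pose(s); print("untilt only:"); z=np.array([0,0,-1.]); rel(s,np.array([.53,-.13,.31]),toolR(np.cos(np.radians(-8))*UX*0+np.array([np.cos(np.radians(0)),np.sin(np.radians(0)),0]),z))
E
```

```text
[[-0.9397  0.342   0.    ]
 [ 0.342   0.9397  0.    ]
 [ 0.      0.     -1.    ]] [[ 0.5356  0.7018  0.4698]
 [ 0.773  -0.6313  0.0617]
 [ 0.3399  0.3301 -0.8806]]
shift [ 3.1252 -3.2139  1.5557] turn [ 0.0904  0.0132 -0.294 ] deg 110.83976530610303
untilt only:
shift [ 0.736  -0.5703  0.0006] turn [ 0.0715 -0.0359 -0.1043] deg 47.33409842669759
```

drive_tool:
  motion:
    - [1,0.1,-0.1,-0.05,0.012,-0.006,-0.017]
    - [1,0.25,-0.2,-0.05,0.024,-0.012,-0.035]
    - [1,0.4,-0.3,-0.05,0.036,-0.018,-0.052]
    - [1,0.55,-0.42,0,0.048,-0.024,-0.07]
    - [1,0.7,-0.54,0,0.06,-0.03,-0.087]
    - [1,0.74,-0.57,0,0.0715,-0.036,-0.104]
    - [1,0.74,-0.57,0,0.0715,-0.036,-0.104]

```text
t: 8.85
ee_pos: [0.5322, -0.1233, 0.3051]
eef_rot: [0.704, 0.71, 0.001, -0.005]
contact_force: [0.8, 0.6, -6.3]
width: 0.158
```

Run:
```python
from h import *
from workcell import r
s=r.state(); print(s["t"],s["ee_pos"],s["width"],s["contact_force"],s["joint_positions"]);print(pose(s)[1])
d,w=rel(s,TP+[0,0,.1],TR)
```

```text
8.85 [ 0.5322 -0.1233  0.3051] 0.1575530061286028 [ 0.7836  0.634  -6.3313] [ 0.6311  0.1005 -0.4837  1.5199  0.0393  1.5391  0.1564]
[[-0.0085  1.     -0.0053]
 [ 0.9999  0.0085  0.0082]
 [ 0.0083 -0.0052 -1.    ]]
shift [3.5321 0.1708 1.4098] turn [ 0.0001 -0.0017 -0.1931] deg 69.51557126251514
```

drive_tool:
  motion:
    - [1,0.3,0.02,0,0,0,0]
    - [1,0.65,0.05,0,0,0,0]
    - [1,1,0.05,0,0,0,0]
    - [1,1,0.05,0,0,0,0]

```text
t: 9.25
ee_pos: [0.5345, -0.0207, 0.3071]
eef_rot: [0.705, 0.709, 0.002, -0.004]
contact_force: [0.0, 0.8, -4.8]
width: 0.157
```

drive_tool:
  motion:
    - [1,0.3,0.02,0.1,0,0,0]
    - [1,0.65,0.05,0.2,0,0,0]
    - [1,1,0.05,0.2,0,0,0]
    - [1,1,0.05,0.2,0,0,0]

```text
t: 9.65
ee_pos: [0.5384, 0.079, 0.287]
eef_rot: [0.705, 0.709, 0.002, -0.005]
contact_force: [0.0, 0.6, -4.7]
width: 0.149
```

drive_tool:
  motion:
    - [1,0.2,0,0.05,0,0,-0.018]
    - [1,0.45,0.02,0.1,0,0,-0.036]
    - [1,0.7,0.03,0.15,0,0,-0.054]
    - [1,0.95,0.05,0.2,0,0,-0.072]
    - [1,1,0.05,0.25,0,0,-0.09]
    - [1,1,0.05,0.3,0,0,-0.108]
    - [1,1,0.05,0.3,0,0,-0.126]
    - [1,1,0.05,0.3,0,0,-0.126]

```text
t: 10.45
ee_pos: [0.5445, 0.1709, 0.2571]
eef_rot: [0.381, 0.924, 0.001, -0.003]
contact_force: [0.0, -0.1, -5.4]
width: 0.155
```

Run:
```python
from h import *
from workcell import r
s=r.state(); print(s["t"],s["ee_pos"],s["width"],s["contact_force"],s["joint_positions"]);print(pose(s)[1])
d,w=rel(s,TP+[0,0,.1],TR)
```

```text
10.45 [0.5445 0.1709 0.2571] 0.1547459162231698 [ 0.0489 -0.1271 -5.3669] [ 0.3333  0.2037 -0.7833  1.5423  0.1379  1.4577  0.3329]
[[-0.7093  0.7048 -0.0051]
 [ 0.7048  0.7094  0.0045]
 [ 0.0068 -0.0003 -1.    ]]
shift [0.4118 0.4355 0.904 ] turn [ 0.0002 -0.0011 -0.0689] deg 24.81960054204726
```

drive_tool:
  motion:
    - [1,0.1,0.1,0.2,0,0,-0.018]
    - [1,0.2,0.22,0.45,0,0,-0.036]
    - [1,0.3,0.33,0.7,0,0,-0.054]
    - [1,0.41,0.43,0.9,0,-0.001,-0.069]
    - [1,0.41,0.43,0.9,0,-0.001,-0.069]

```text
t: 10.95
ee_pos: [0.5421, 0.233, 0.165]
eef_rot: [0.172, 0.985, 0.0, -0.003]
contact_force: [-1.7, -0.1, -6.2]
width: 0.157
```

```bash
cat > look.py <<'E'
from h import *
from workcell import r
import sys
tag=sys.argv[1]
s=r.state(); print(s["t"],s["ee_pos"],s["width"],s["contact_force"],s["joint_positions"])
d,w=rel(s,TP,TR)
for n in sys.argv[2:]:
    p=r.read_camera(n);pickle.dump(p,open(f"pics/{n}{tag}.pkl","wb"))
    big=cv2.resize(p["img"][:,:,::-1],None,fx=4,fy=4,interpolation=cv2.INTER_CUBIC)
    from tray import edges
    for e in edges(p,.5655,.2240,TA): cv2.polylines(big,[e],True,(0,0,255),2)
    if n=="wrist": cv2.imwrite(f"pics/{n}{tag}.png",cv2.resize(big,(784,588),interpolation=cv2.INTER_AREA))
    elif n=="top": cv2.imwrite(f"pics/{n}{tag}.png",cv2.resize(big[150*4:280*4,160*4:300*4],(646,600)))
    else: cv2.imwrite(f"pics/{n}{tag}.png",cv2.resize(big[200*4:345*4,190*4:350*4],(660,598)))
E
python3 look.py 3 wrist top side
```

```text
10.95 [0.5421 0.233  0.165 ] 0.15690666237411952 [-1.7134 -0.0685 -6.1812] [ 0.2558  0.325  -0.8515  1.6279  0.247   1.307   0.5894]
shift [-0.0441 -0.0052  0.9795] turn [-0.0001 -0.0009  0.0005] deg 0.37434104012728087
```

View pics/wrist3.png

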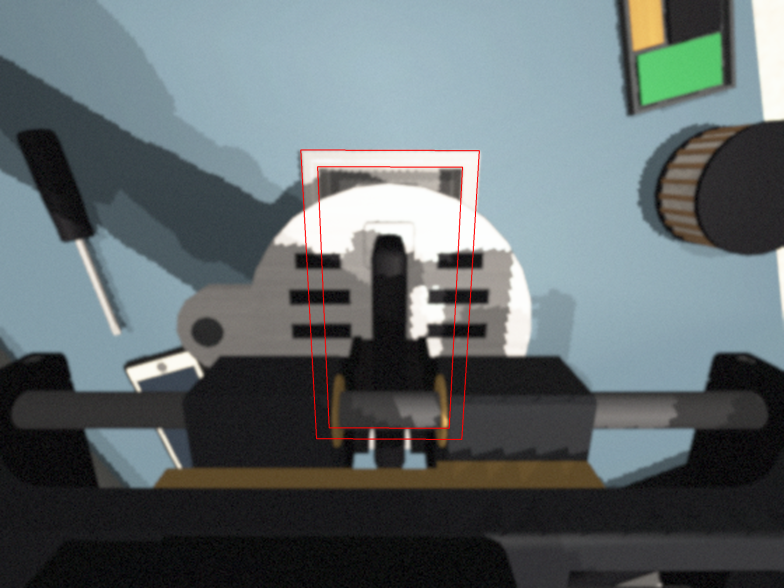

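View pics/side3.png

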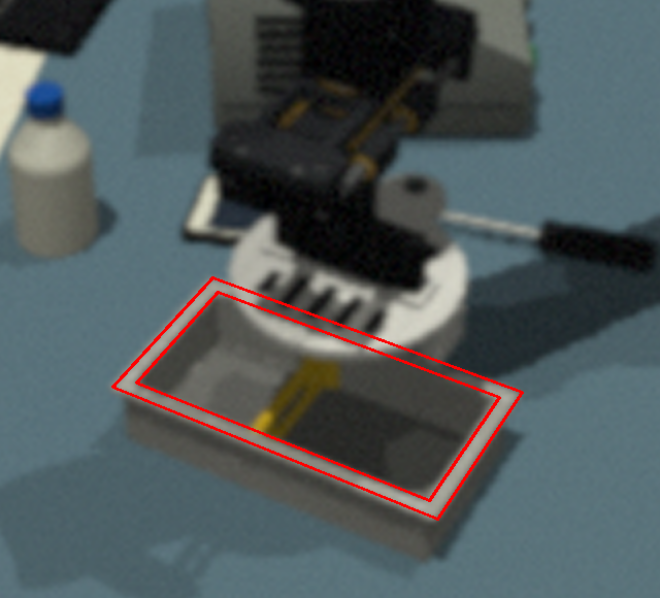

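drive_tool:
  motion:
    - [1,-0.02,0,0.3,0,0,0]
    - [1,-0.044,-0.005,0.55,0,-0.001,0]
    - [1,-0.044,-0.005,0.66,0,-0.001,0]
    - [1,-0.044,-0.005,0.66,0,-0.001,0]
    - [1,-0.044,-0.005,0.66,0,-0.001,0]

```text
t: 11.6
ee_pos: [0.55, 0.2299, 0.1038]
eef_rot: [0.173, 0.985, 0.0, 0.004]
contact_force: [0.7, -0.0, -4.6]
width: 0.152
```

```bash
python3 look.py 4 wrist side
```

```text
11.6 [0.55   0.2299 0.1038] 0.15219168209707498 [ 0.6616 -0.0061 -4.6115] [ 0.2357  0.3808 -0.8267  1.6952  0.3044  1.1912  0.5556]
shift [ 0.0496 -0.0036  0.368 ] turn [0.0003 0.0013 0.0003] deg 0.4909148681924297
```

View pics/side4.png

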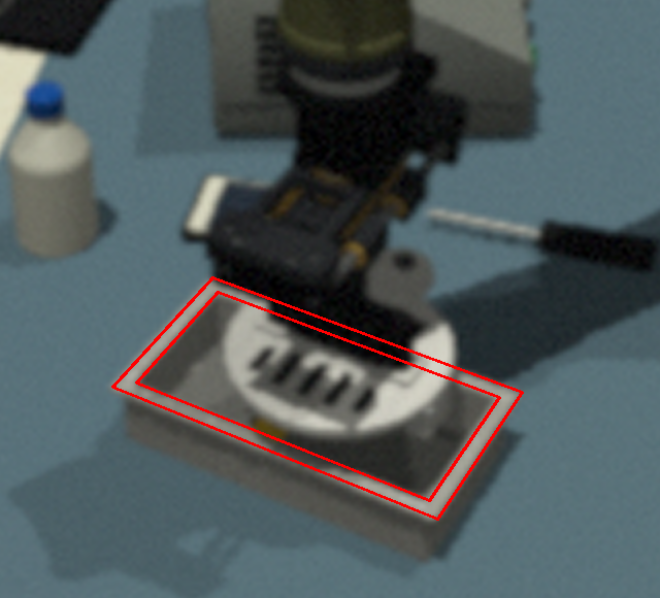

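View pics/wrist4.png

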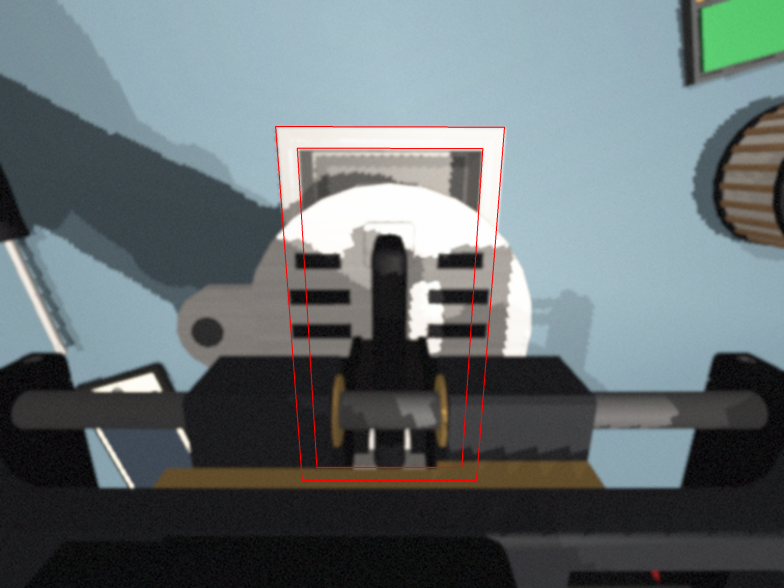

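drive_tool:
  motion:
    - [1,0.03,0,0,0,0.001,0]
    - [1,0.05,0,0.03,0,0.001,0]
    - [1,0.05,0,0.08,0,0.001,0]
    - [1,0.05,0,0.13,0,0.001,0]
    - [1,0.05,0,0.18,0,0.001,0]
    - [1,0.05,0,0.18,0,0.001,0]
    - [1,0.05,0,0.18,0,0.001,0]

```text
t: 12.4
ee_pos: [0.5441, 0.2314, 0.084]
eef_rot: [0.172, 0.985, 0.0, -0.0]
contact_force: [0.3, 0.2, -5.5]
width: 0.151
```

```bash
python3 look.py 5; python3 -c "
from workcell import r;print(r.state()['wrist_torque'])"
```

```text
12.4 [0.5441 0.2314 0.084 ] 0.1514834383241991 [ 0.3131  0.1826 -5.5482] [ 0.2286  0.3977 -0.8218  1.7198  0.3139  1.1618  0.5441]
shift [-0.0138  0.0023  0.1696] turn [ 0.     -0.      0.0005] deg 0.19787586170937763
[ 0.09707979 -0.16013354 -0.02958084]
```

drive_tool:
  motion:
    - [1,-0.01,0,0.02,0,0,0]
    - [1,-0.01,0,0.04,0,0,0]
    - [1,-0.01,0,0.06,0,0,0]
    - [1,-0.01,0,0.08,0,0,0]
    - [1,-0.01,0,0.08,0,0,0]
    - [1,-0.01,0,0.08,0,0,0]

```text
t: 13.0
ee_pos: [0.5452, 0.2312, 0.0762]
eef_rot: [0.172, 0.985, 0.0, 0.0]
contact_force: [-0.2, 0.8, -5.5]
width: 0.153
```

```bash
python3 look.py 5; python3 -c "
from workcell import r;print(r.state()['wrist_torque'])"
```

```text
13.0 [0.5452 0.2312 0.0762] 0.15346527495441545 [-0.2292  0.7847 -5.5137] [ 0.2248  0.4073 -0.8174  1.7254  0.3221  1.1488  0.5395]
shift [-0.0032  0.0014  0.0922] turn [0.0001 0.     0.0005] deg 0.19577883537787774
[ 0.13862584 -0.18320099 -0.00137517]
```

drive_tool:
  motion:
    - [1,0,0,0.015,0,0,0]
    - [1,0,0,0.03,0,0,0]
    - [1,0,0,0.045,0,0,0]
    - [1,0,0,0.06,0,0,0]
    - [1,0,0,0.06,0,0,0]

```text
t: 13.5
ee_pos: [0.545, 0.231, 0.07]
eef_rot: [0.172, 0.985, 0.0, -0.0]
contact_force: [-0.8, -0.2, -6.8]
width: 0.155
```

```bash
python3 look.py 5; python3 -c "
from workcell import r;print(r.state()['wrist_torque'])"
```

```text
13.5 [0.545 0.231 0.07 ] 0.15539120147732746 [-0.8137 -0.2066 -6.7912] [ 0.2218  0.4141 -0.8142  1.7312  0.3278  1.1386  0.5354]
shift [-0.004   0.0033  0.0296] turn [ 0.     -0.      0.0005] deg 0.19279480392590503
[ 0.12768967 -0.09501369 -0.03187155]
```

drive_tool:
  motion:
    - [1,0,0,0.01,0,0,0]
    - [1,0,0,0.02,0,0,0]
    - [1,0,0,0.025,0,0,0]
    - [1,0,0,0.025,0,0,0]

```text
t: 13.9
ee_pos: [0.5452, 0.2311, 0.0677]
eef_rot: [0.172, 0.985, 0.0, 0.0]
contact_force: [-0.1, -0.2, -6.3]
width: 0.147
```

```bash
python3 look.py 5; python3 -c "
from workcell import r;print(r.state()['wrist_torque'])"
```

```text
13.9 [0.5452 0.2311 0.0677] 0.14650140496539188 [-0.1353 -0.1635 -6.295 ] [ 0.2206  0.4166 -0.813   1.7331  0.3302  1.1344  0.5337]
shift [-0.0027  0.0017  0.0072] turn [0.0001 0.     0.0005] deg 0.1946346960125999
[ 0.06069961 -0.09449562  0.02051085]
```

drive_tool:
  motion:
    - [1,0,0,0.006,0,0,0]
    - [1,0,0,0.012,0,0,0]
    - [1,0,0,0.012,0,0,0]

```text
t: 14.2
ee_pos: [0.5455, 0.231, 0.0673]
eef_rot: [0.172, 0.985, 0.0, 0.0]
contact_force: [-1.0, -1.7, -0.8]
width: 0.153
```

drive_tool:
  motion:
    - [1,0,0,0.006,0,0,0]
    - [1,0,0,0.012,0,0,0]
    - [1,0,0,0.012,0,0,0]

```text
t: 14.5
ee_pos: [0.5455, 0.231, 0.0672]
eef_rot: [0.172, 0.985, -0.0, 0.001]
contact_force: [-4.8, -4.1, 9.7]
width: 0.156
```

```bash
python3 look.py 6 side; python3 -c "
from workcell import r;print(r.state()['wrist_torque'])"
```

```text
14.5 [0.5455 0.231  0.0672] 0.15579711974033222 [-4.7685 -4.1426  9.6713] [ 0.2196  0.4173 -0.8125  1.7333  0.3322  1.1336  0.5321]
shift [0.001  0.0014 0.0024] turn [-0.      0.0002  0.0005] deg 0.199195554336118
[-0.55497731  0.96095184  0.03017334]
```

View pics/side6.png

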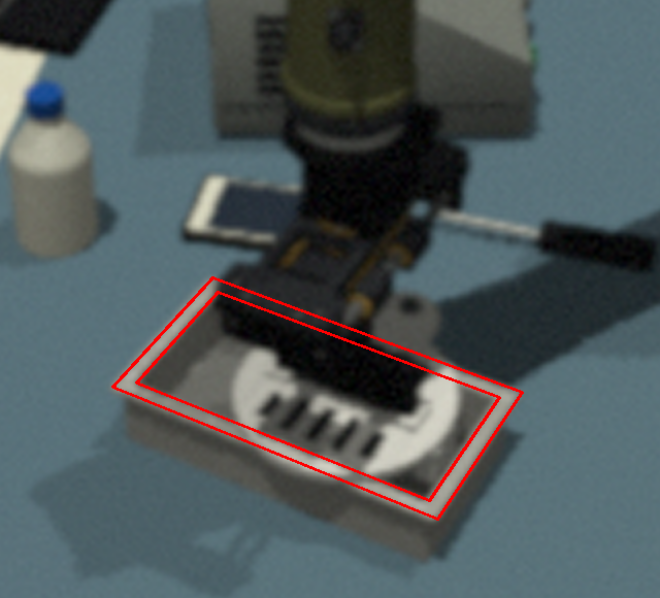

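drive_tool:
  motion:
    - [1,0,0,-0.01,0,0,0]
    - [1,0,0,-0.012,0,0,0]
    - [0.7,0,0,-0.012,0,0,0]
    - [0.6,0,0,-0.012,0,0,0]
    - [0.5,0,0,-0.012,0,0,0]
    - [0.5,0,0,-0.012,0,0,0]
    - [0.5,0,0,-0.012,0,0,0]
    - [0.5,0,0,-0.012,0,0,0]
    - [0.5,0,0,-0.012,0,0,0]

```text
t: 15.45
ee_pos: [0.5452, 0.2311, 0.0666]
eef_rot: [0.172, 0.985, 0.0, 0.0]
contact_force: [-0.0, 0.2, -0.3]
width: 0.495
```

```bash
python3 look.py 6; python3 -c "
from workcell import r;print(r.state()['wrist_torque'])"
```

```text
15.45 [0.5452 0.2311 0.0666] 0.49497603343060903 [-0.0117  0.1999 -0.347 ] [ 0.2201  0.4179 -0.8124  1.7342  0.3313  1.1323  0.5329]
shift [-0.0022  0.0014 -0.0044] turn [0.0001 0.     0.0005] deg 0.1946067107144367
[ 0.0870275  -0.13279898  0.00401133]
```

drive_tool:
  motion:
    - [0.5,0,0,-0.15,0,0,0]
    - [0.5,0,0,-0.4,0,0,0]
    - [0.8,0,0,-0.75,0,0,0]
    - [1,0,0,-0.8,0,0,0]
    - [1,0,0,-0.8,0,0,0]
    - [1,0,0,-0.8,0,0,0]
    - [1,0,0,-0.8,0,0,0]
    - [1,0,0,-0.8,0,0,0]
  force: 10

```text
t: 16.25
ee_pos: [0.5445, 0.2308, 0.1454]
eef_rot: [0.172, 0.985, -0.0, -0.001]
contact_force: [-0.6, 0.8, -0.5]
width: 0.053
```

```bash
cat > cov.py <<'E'
from h import *
from workcell import r
import sys
tag=sys.argv[1]
s=r.state(); print(s["t"],s["ee_pos"],s["width"],s["contact_force"])
o=np.array([.5453,.2311,.048]);F=np.stack([-UX,-UY,[0,0,1]],1)
for n in sys.argv[2:]:
    p=r.read_camera(n);pickle.dump(p,open(f"pics/{n}{tag}.pkl","wb"))
    big=cv2.resize(p["img"][:,:,::-1],None,fx=4,fy=4,interpolation=cv2.INTER_CUBIC)
    cs,_=cv2.findContours(mask(p,F,o,rib=False),cv2.RETR_EXTERNAL,cv2.CHAIN_APPROX_NONE);cv2.drawContours(big,cs,-1,(0,0,255),2)
    B=np.array([[50,7,53],[50,-7,53],[-50,-7,53],[-50,7,53]])/1e3
    cv2.polylines(big,[np.round(proj(p,B@F.T+o)*4+1.5).astype(np.int32)],True,(0,255,255),2)
    if n=="wrist": out=cv2.resize(big,(784,588),interpolation=cv2.INTER_AREA)
    elif n=="top": out=cv2.resize(big[150*4:280*4,160*4:300*4],(646,600))
    else: out=cv2.resize(big[200*4:345*4,190*4:350*4],(660,598))
    cv2.imwrite(f"pics/{n}{tag}.png",out)
    P=pts(p);q=(P-o)@F; m=(np.hypot(q[...,0],q[...,1])<0.068)&(abs(q[...,1])>0.015)&(abs(q[...,2]-.009)<.012)
    if n!="wrist": m&=p["img"].mean(-1)>110
    if m.sum()>50:
        c,nn=planefit(P[m],th=.006);print(n,m.sum(),"plane c",c,"n",nn,"tilt",np.degrees(np.arccos(nn[2])))
E
python3 cov.py 7 wrist side
```

```text
16.25 [0.5445 0.2308 0.1454] 0.05327215554406302 [-0.6267  0.8029 -0.5009]
wrist 10327 plane c [0.5392 0.2334 0.0569] n [-0.0008  0.0007  1.    ] tilt 0.06155413466600683
side 438 plane c [0.5505 0.2604 0.0574] n [-0.002   0.0061  1.    ] tilt 0.3694708668064689
```

View pics/wrist7.png

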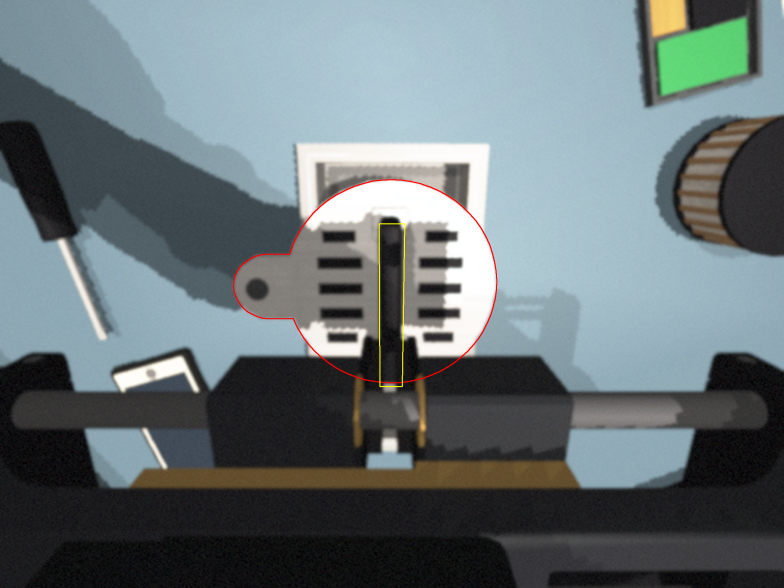

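View pics/side7.png

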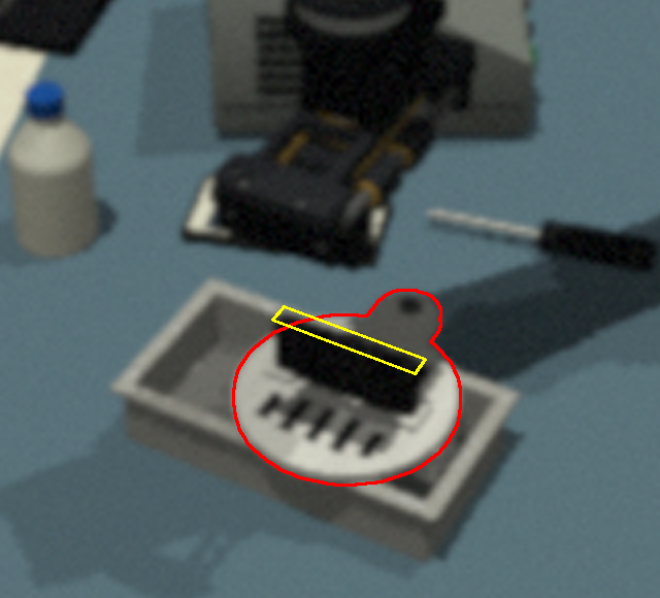

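drive_tool:
  motion:
    - [1,0,-0.3,0,0,0,0]
    - [1,0,-0.64,0,0,0,0]
    - [1,0,-0.64,0.3,0,0,0]
    - [1,0,-0.64,0.6,0,0,0]
    - [1,0,-0.64,0.78,0,0,0]
    - [1,0,-0.64,0.8,0,0,0]
    - [1,0,-0.64,0.8,0,0,0]
    - [1,0,-0.64,0.8,0,0,0]

```text
t: 17.15
ee_pos: [0.5243, 0.1715, 0.0677]
eef_rot: [0.172, 0.985, 0.001, 0.001]
contact_force: [0.8, 0.8, 0.5]
width: 0.01
```

```bash
cat > pr.py <<'E'
from h import *
from workcell import r
s=r.state(); o=np.array([.5453,.2311,.057]);F=np.stack([-UX,-UY,[0,0,1]],1)
print(s["t"],s["width"],"F",s["contact_force"],"M",s["wrist_torque"],"tcp in cover mm",(s["ee_pos"]-o)@F*1e3)
E
python3 pr.py
```

```text
17.15 0.009847170198666566 F [0.7892 0.7781 0.4549] M [ 0.0636 -0.161   0.0057] tcp in cover mm [-0.6868 63.1876 10.6699]
```

drive_tool:
  motion:
    - [1,0,-0.01,0.03,0,0,0]
    - [1,0,-0.01,0.06,0,0,0]
    - [1,0,-0.01,0.085,0,0,0]
    - [1,0,-0.01,0.09,0,0,0]
    - [1,0,-0.01,0.09,0,0,0]

```text
t: 17.65
ee_pos: [0.5231, 0.17, 0.0574]
eef_rot: [0.172, 0.985, 0.0, 0.0]
contact_force: [0.6, -0.1, -0.1]
width: 0.006
```

```bash
python3 pr.py
```

```text
17.65 0.006347687850252187 F [ 0.6338 -0.1359 -0.1407] M [ 0.0973 -0.1634  0.0089] tcp in cover mm [-0.0316 65.0232  0.4443]
```

drive_tool:
  motion:
    - [1,0,0,0.005,0,0,0]
    - [1,0,0,0.01,0,0,0]
    - [1,0,0,0.01,0,0,0]

```text
t: 17.95
ee_pos: [0.5232, 0.17, 0.0565]
eef_rot: [0.172, 0.985, 0.0, 0.0]
contact_force: [-1.1, -0.5, -0.7]
width: 0.007
```

```bash
python3 pr.py
```

```text
17.95 0.006761077865852769 F [-1.1228 -0.4774 -0.7481] M [ 0.059  -0.2043 -0.0604] tcp in cover mm [-0.1168 65.0037 -0.4722]
```

drive_tool:
  motion:
    - [1,0,0,0.005,0,0,0]
    - [1,0,0,0.01,0,0,0]
    - [1,0,0,0.01,0,0,0]

```text
t: 18.25
ee_pos: [0.5231, 0.1699, 0.0554]
eef_rot: [0.172, 0.985, 0.0, 0.0]
contact_force: [-0.4, -0.7, -0.6]
width: 0.006
```

```bash
python3 pr.py
```

```text
18.25 0.005742521386183658 F [-0.4454 -0.7128 -0.5539] M [ 0.0263 -0.1294  0.0261] tcp in cover mm [-0.0759 65.0647 -1.5561]
```

drive_tool:
  motion:
    - [1,0,0,0.005,0,0,0]
    - [1,0,0,0.01,0,0,0]
    - [1,0,0,0.01,0,0,0]

```text
t: 18.55
ee_pos: [0.5231, 0.17, 0.0545]
eef_rot: [0.172, 0.985, 0.0, 0.0]
contact_force: [0.3, 0.1, -0.5]
width: 0.004
```

```bash
python3 pr.py
```

```text
18.55 0.004492757715050995 F [ 0.2624  0.1301 -0.4745] M [ 0.1007 -0.1105  0.0603] tcp in cover mm [-0.0396 65.0202 -2.5467]
```

```bash
python3 cov.py 8 wrist side; python3 pr.py
```

```text
18.55 [0.5231 0.17   0.0545] 0.004492757715050995 [ 0.2624  0.1301 -0.4745]
wrist 14055 plane c [0.5277 0.2418 0.0567] n [0.0002 0.0021 1.    ] tilt 0.11986160602450158
side 612 plane c [0.5467 0.254  0.0575] n [0.003  0.0019 1.    ] tilt 0.200498774630307
18.65 0.004470151546689895 F [-0.4806 -0.2862  0.261 ] M [ 0.0869 -0.1679 -0.0011] tcp in cover mm [-0.1347 64.9993 -2.4541]
```

View pics/wrist8.png

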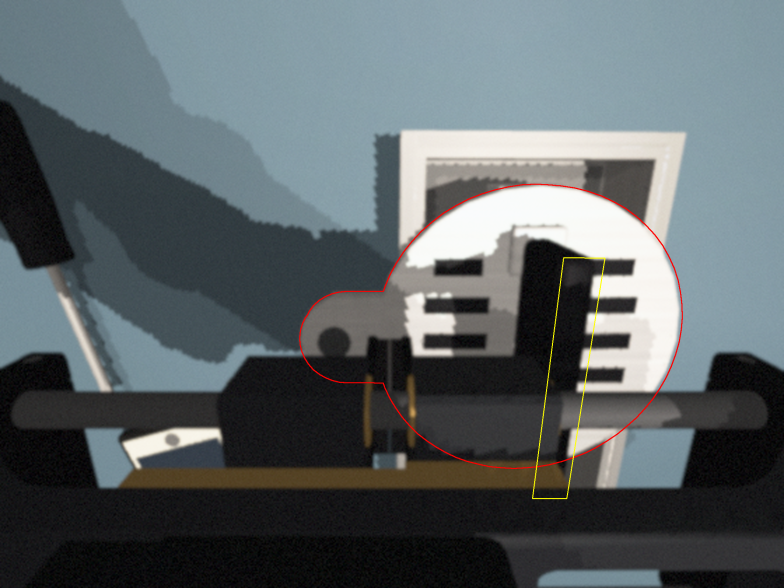

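View pics/side8.png

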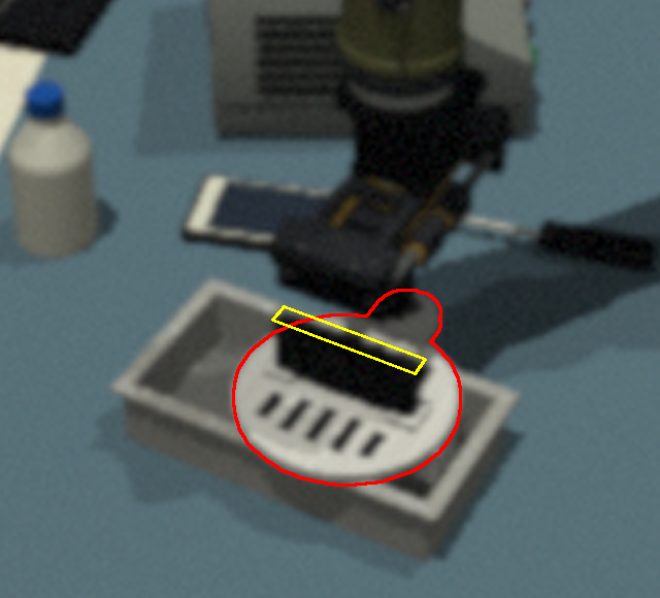

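drive_tool:
  motion:
    - [1,0,0,0.005,0,0,0]
    - [1,0,0,0.01,0,0,0]
    - [1,0,0,0.01,0,0,0]

```text
t: 18.95
ee_pos: [0.5231, 0.17, 0.0535]
eef_rot: [0.172, 0.985, 0.0, 0.0]
contact_force: [-0.5, -0.0, 0.4]
width: 0.005
```

```bash
python3 pr.py
python3 - <<'E'
from h import *
p=ld("wrist8");P=pts(p)
o=np.array([.5453,.2311,.048]);F=np.stack([-UX,-UY,[0,0,1]],1)
q=(P-o)@F
m=(abs(q[...,1])<.009)&(abs(q[...,0])<.045)&(q[...,2]>.02)
print(m.sum(),np.percentile(q[m][:,2],[5,50,90,98]))
u,v=385,340
for n in("wrist7","wrist8"):
    p=ld(n);P=pts(p);q=(P-o)@F
    m=(abs(q[...,1]-60)<1e9)
    for y0 in(-60,-40,30,50,64,85):
        k=(abs(q[...,1]*1e3-y0)<5)&(abs(q[...,0]*1e3)<45)&(abs(q[...,2])<.03)&(q[...,0]<-0.012)
        if k.sum()>20: print(n,y0,k.sum(),np.median(q[k][:,2])*1e3)
im=ld("wrist8");crop(im,"w8c",190,120,520,340)
E
```

```text
18.95 0.0046645095693290785 F [-0.5446 -0.0165  0.3584] M [ 0.0472 -0.2118 -0.039 ] tcp in cover mm [-0.0682 65.0339 -3.5259]
8167 [0.0296 0.1113 0.1378 0.14  ]
wrist7 -60 236 8.649158379702163
wrist7 -40 315 9.027065664944288
wrist7 30 315 9.04272052933703
wrist7 50 314 8.852974574753265
wrist7 64 193 8.780154777836849
wrist7 85 103 8.773399951615044
wrist8 -60 274 8.44292533338951
wrist8 -40 269 8.819726773045149
```

View pics/w8c.png

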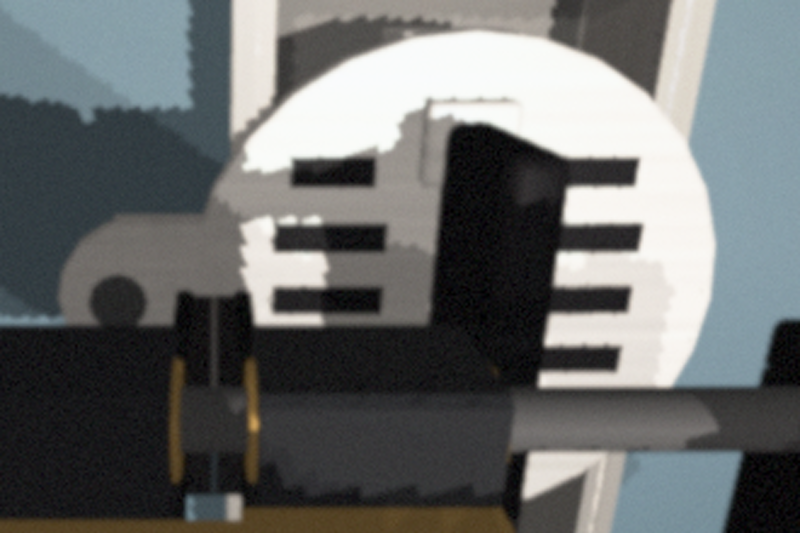

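drive_tool:
  motion:
    - [1,0,0,0.005,0,0,0]
    - [1,0,0,0.008,0,0,0]
    - [1,0,0,0.008,0,0,0]

```text
t: 19.25
ee_pos: [0.5232, 0.17, 0.0527]
eef_rot: [0.172, 0.985, 0.0, 0.0]
contact_force: [-0.1, -0.8, -0.8]
width: 0.003
```

```bash
python3 pr.py
python3 - <<'E'
from h import *
p=ld("wrist8");P=pts(p)
# flat things: bench mat & tray rim height seen by wrist cam
o=np.array([.5655,.2240,0]);F=np.stack([UX,UY,[0,0,1]],1);q=(P-o)@F
m=(abs(q[...,0]+.11)<.0045)&(abs(q[...,1])<.05);print("rim end",m.sum(),np.median(q[m][:,2]))
m=(q[...,0]<-.14)&(q[...,2]<.02)&(q[...,2]>-.02);print("bench",m.sum(),np.median(q[m][:,2]))
E
```

```text
19.25 0.003073916838619786 F [-0.0555 -0.8009 -0.8005] M [ 0.1019 -0.1236  0.0003] tcp in cover mm [-0.093  65.0106 -4.2988]
rim end 2569 0.04758591739346201
bench 35306 -5.562700409178972e-05
```

Run:
```python
from h import *
from workcell import r
p=r.read_camera("side");pickle.dump(p,open("pics/side9.pkl","wb"))
s=r.state();tcp=np.array(s["ee_pos"]);print(tcp)
u=proj(p,tcp)[0];print(u)
u0,v0=int(u[0])-40,int(u[1])-35
im=cv2.resize(p["img"][v0:v0+60,u0:u0+80,::-1],None,fx=10,fy=10,interpolation=cv2.INTER_CUBIC)
for X,c in((tcp,(0,0,255)),(tcp+[0,0,.02],(0,255,255))):
    a=((proj(p,X)[0]-[u0,v0])*10+5).astype(int);cv2.circle(im,tuple(int(k) for k in a),5,c,1)
cv2.imwrite("pics/s9.png",im)
```

```text
[0.5232 0.17   0.0527]
[284.9328 280.7697]
```

View pics/s9.png

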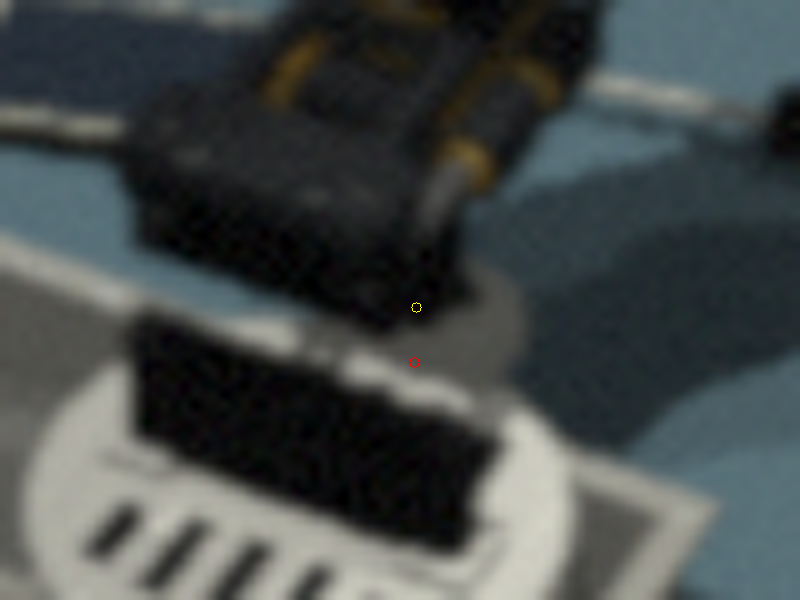

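drive_tool:
  motion:
    - [1,0,0,0.005,0,0,0]
    - [1,0,0,0.01,0,0,0]
    - [1,0,0,0.01,0,0,0]

```text
t: 19.6
ee_pos: [0.5231, 0.1699, 0.0517]
eef_rot: [0.172, 0.985, 0.0, 0.0]
contact_force: [-0.1, -0.5, -1.1]
width: 0.002
```

drive_tool:
  motion:
    - [1,0,0,0.003,0,0,0]
    - [1,0,0,0.006,0,0,0]
    - [1,0,0,0.006,0,0,0]

```text
t: 19.9
ee_pos: [0.5232, 0.17, 0.0511]
eef_rot: [0.172, 0.985, 0.0, 0.0]
contact_force: [0.6, 0.1, 0.1]
width: 0.004
```

```bash
python3 pr.py; python3 cov.py 10 wrist
```

```text
19.9 0.0037030737694699403 F [0.6189 0.0975 0.1319] M [ 0.0283 -0.124   0.0749] tcp in cover mm [-0.104  65.0225 -5.8861]
19.9 [0.5232 0.17   0.0511] 0.0037030737694699403 [0.6189 0.0975 0.1319]
wrist 14236 plane c [0.5274 0.2421 0.0567] n [-0.0001  0.0021  1.    ] tilt 0.11894678231564629
```

View pics/wrist10.png

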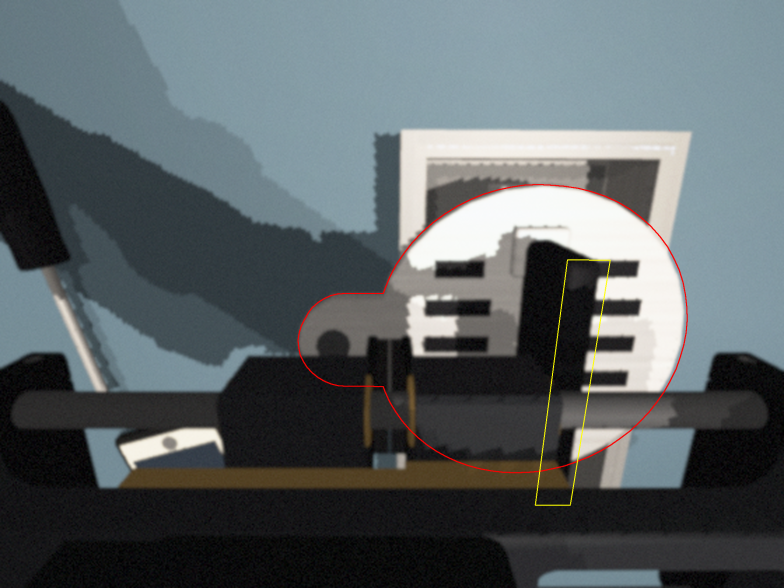

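Run:
```python
from h import *
from workcell import r
p=ld("wrist10");s=r.state();t,R=pose(s)
P=pts(p)
for dz in(0,-.005,-.01,-.015,-.019,-.03):
  for dx in (.0095,):
    print(dz,proj(p,t+R@[dx,0,dz])[0]*1.4, proj(p,t+R@[-dx,0,dz])[0]*1.4)
for v in range(232,300,4):
    print(v*1.4,[ (R.T@(P[v,u]-t)*1e3).round(1).tolist() for u in (270,)])
```

```text
0 [389.8447 320.2788] [389.8233 356.9105]
-0.005 [389.8607 324.1469] [389.8383 361.5638]
-0.01 [389.8776 328.2146] [389.8541 366.45  ]
-0.015 [389.8953 332.4974] [389.8707 371.5868]
-0.019 [389.9102 336.0905] [389.8846 375.8901]
-0.03 [389.9546 346.8231] [389.9259 388.7106]
324.79999999999995 [[9.2, -5.5, -5.0]]
330.4 [[6.7, -5.5, -5.7]]
336.0 [[4.0, -5.5, -5.8]]
341.59999999999997 [[9.1, -5.0, -23.9]]
347.2 [[9.0, -4.8, -29.2]]
352.79999999999995 [[8.3, -4.7, -33.0]]
358.4 [[9.1, -4.6, -39.7]]
364.0 [[9.0, -4.5, -44.0]]
369.59999999999997 [[8.4, -4.4, -47.3]]
375.2 [[9.0, -4.2, -52.8]]
380.79999999999995 [[9.5, -4.1, -57.6]]
386.4 [[9.0, -4.0, -60.4]]
392.0 [[33.1, -2.7, -104.9]]
397.59999999999997 [[32.1, -2.7, -105.4]]
403.2 [[31.7, -2.6, -107.0]]
408.79999999999995 [[30.6, -2.6, -107.3]]
414.4 [[29.8, -2.6, -108.2]]
```

Run:
```python
from h import *
from workcell import r
p=ld("wrist1");P=pts(p);t=np.array([0.5095,-0.2305,0.3375]);R=Rot.from_quat([0.925,-0.295,0.215,-0.106]).as_matrix()
for u in (193,200,365):
  print(u,[(v,(R.T@(P[v,u]-t)*1e3).round(0).tolist()) for v in range(230,285,6)])
p=ld("side9");s=r.state();t,R=pose(s);t=np.array([0.5232,0.17,0.0527])
u0,v0=int(284.93)-40,int(280.77)-35
for dz in(-.06,-.07,-.08,-.09,-.1):
    print(dz,[((proj(p,t+R@[x,y,dz])[0]-[u0,v0])*10+5).round().tolist() for x,y in((-.0375,.095),(.0375,.095))], [((proj(p,t+R@[x,y,dz/10])[0]-[u0,v0])*10+5).round().tolist() for x,y in((.0,.007),)])
P=pts(p)
for v in range(v0+10,v0+36,2): print(v,[ (R.T@(P[v,u]-t)*1e3).round(0).tolist() for u in (u0+20,u0+32,u0+39)])
```

```text
193 [(230, [-137.0, -173.0, 382.0]), (236, [-149.0, -173.0, 377.0]), (242, [12.0, -49.0, -25.0]), (248, [10.0, -47.0, -30.0]), (254, [10.0, -46.0, -37.0]), (260, [10.0, -43.0, -45.0]), (266, [7.0, -44.0, -45.0]), (272, [3.0, -44.0, -45.0]), (278, [1.0, -44.0, -46.0]), (284, [33.0, -25.0, -106.0])]
200 [(230, [-135.0, -157.0, 375.0]), (236, [-146.0, -156.0, 370.0]), (242, [9.0, -46.0, -19.0]), (248, [11.0, -43.0, -31.0]), (254, [7.0, -43.0, -31.0]), (260, [4.0, -44.0, -32.0]), (266, [1.0, -43.0, -34.0]), (272, [-2.0, -43.0, -34.0]), (278, [-6.0, -44.0, -35.0]), (284, [33.0, -23.0, -106.0])]
365 [(230, [-72.0, 126.0, 213.0]), (236, [-81.0, 126.0, 213.0]), (242, [12.0, 51.0, -26.0]), (248, [12.0, 49.0, -33.0]), (254, [10.0, 47.0, -37.0]), (260, [10.0, 45.0, -45.0]), (266, [9.0, 45.0, -48.0]), (272, [6.0, 45.0, -49.0]), (278, [3.0, 44.0, -50.0]), (284, [34.0, 26.0, -107.0])]
-0.06 [[118.0, 361.0], [381.0, 460.0]] [[403.0, 362.0]]
-0.07 [[118.0, 332.0], [382.0, 431.0]] [[403.0, 359.0]]
-0.08 [[117.0, 302.0], [383.0, 401.0]] [[403.0, 356.0]]
-0.09 [[117.0, 272.0], [384.0, 370.0]] [[403.0, 
[... 283 characters left out ...]
-13.0, 93.0, -133.0], [13.0, 81.0, -135.0], [28.0, 72.0, -134.0]]
263 [[-12.0, 95.0, -129.0], [17.0, 88.0, -135.0], [31.0, 79.0, -134.0]]
265 [[-12.0, 95.0, -122.0], [18.0, 91.0, -132.0], [35.0, 87.0, -136.0]]
267 [[-18.0, 85.0, -106.0], [21.0, 96.0, -130.0], [36.0, 89.0, -131.0]]
269 [[-17.0, 86.0, -100.0], [18.0, 90.0, -119.0], [38.0, 91.0, -127.0]]
271 [[-17.0, 86.0, -94.0], [17.0, 88.0, -110.0], [36.0, 88.0, -118.0]]
273 [[-93.0, -51.0, 51.0], [17.0, 87.0, -103.0], [36.0, 86.0, -110.0]]
275 [[-88.0, -41.0, 49.0], [17.0, 87.0, -96.0], [36.0, 86.0, -103.0]]
277 [[-32.0, 59.0, -46.0], [-27.0, 2.0, -3.0], [37.0, 88.0, -98.0]]
279 [[-26.0, 71.0, -51.0], [-23.0, 8.0, -2.0], [-7.0, -1.0, -3.0]]
```

drive_tool:
  motion:
    - [1,0,0,0.02,0,0,0]
    - [1,0,0,0.045,0,0,0]
    - [1,0,0,0.07,0,0,0]
    - [1,0,0,0.09,0,0,0]
    - [1,0,0,0.1,0,0,0]
    - [1,0,0,0.1,0,0,0]
    - [1,0,0,0.1,0,0,0]

```text
t: 20.65
ee_pos: [0.5232, 0.1701, 0.0412]
eef_rot: [0.172, 0.985, 0.0, 0.0]
contact_force: [0.2, 0.3, 0.0]
width: 0.007
```

```bash
python3 pr.py
```

```text
20.65 0.006705800911732513 F [0.1654 0.2651 0.0252] M [ 0.1313 -0.1241 -0.024 ] tcp in cover mm [ -0.1364  64.916  -15.8372]
```

drive_tool:
  motion:
    - [1,0,0,0.005,0,0,0]
    - [1,0,0,0.01,0,0,0]
    - [1,0,0,0.01,0,0,0]

```text
t: 20.95
ee_pos: [0.5232, 0.17, 0.0401]
eef_rot: [0.172, 0.985, 0.0, 0.0]
contact_force: [-0.5, -0.3, -0.3]
width: 0.008
```

drive_tool:
  motion:
    - [1,0,0,0.005,0,0,0]
    - [1,0,0,0.01,0,0,0]
    - [1,0,0,0.01,0,0,0]

```text
t: 21.25
ee_pos: [0.5232, 0.1699, 0.0391]
eef_rot: [0.172, 0.985, 0.0, 0.0]
contact_force: [0.6, 0.0, -0.5]
width: 0.007
```

drive_tool:
  motion:
    - [1,0,0,0.005,0,0,0]
    - [1,0,0,0.005,0,0,0]

```text
t: 21.45
ee_pos: [0.5231, 0.17, 0.0386]
eef_rot: [0.172, 0.985, 0.0, 0.0]
contact_force: [-0.2, -0.4, -0.2]
width: 0.004
```

drive_tool:
  motion:
    - [1,0,0,0.005,0,0,0]
    - [1,0,0,0.005,0,0,0]

```text
t: 21.65
ee_pos: [0.5232, 0.1699, 0.0381]
eef_rot: [0.172, 0.985, 0.0, 0.0]
contact_force: [-0.2, 0.1, -0.4]
width: 0.002
```

drive_tool:
  motion:
    - [1,0,0,0.005,0,0,0]
    - [1,0,0,0.007,0,0,0]

```text
t: 21.85
ee_pos: [0.5231, 0.17, 0.0374]
eef_rot: [0.172, 0.985, 0.0, 0.0]
contact_force: [-0.0, 0.1, 0.0]
width: 0.005
```

drive_tool:
  motion:
    - [1,0,0,0.005,0,0,0]
    - [1,0,0,0.005,0,0,0]

```text
t: 22.05
ee_pos: [0.5231, 0.17, 0.0369]
eef_rot: [0.172, 0.985, 0.0, 0.0]
contact_force: [-0.3, -1.3, -0.4]
width: 0.005
```

drive_tool:
  motion:
    - [1,0,0,0.003,0,0,0]
    - [1,0,0,0.003,0,0,0]

```text
t: 22.25
ee_pos: [0.5232, 0.17, 0.0366]
eef_rot: [0.172, 0.985, 0.0, 0.0]
contact_force: [-0.6, 0.3, 0.3]
width: 0.005
```

drive_tool:
  motion:
    - [1,0,0,0.004,0,0,0]
    - [1,0,0,0.004,0,0,0]

```text
t: 22.45
ee_pos: [0.5232, 0.17, 0.0364]
eef_rot: [0.172, 0.985, 0.0, 0.0]
contact_force: [0.2, -0.3, 0.8]
width: 0.007
```

drive_tool:
  motion:
    - [1,0,0,0.004,0,0,0]
    - [1,0,0,0.004,0,0,0]

```text
t: 22.65
ee_pos: [0.5233, 0.17, 0.0364]
eef_rot: [0.172, 0.985, 0.0, 0.0]
contact_force: [-2.3, -0.4, 5.5]
width: 0.005
```

drive_tool:
  motion:
    - [1,0,0,0.003,0,0,0]
    - [1,0,0,0.003,0,0,0]

```text
t: 22.85
ee_pos: [0.5233, 0.17, 0.0364]
eef_rot: [0.172, 0.985, -0.0, 0.0]
contact_force: [-2.6, -1.7, 8.0]
width: 0.005
```

drive_tool:
  motion:
    - [1,0,0,-0.05,0,0,0]
    - [1,0,0,-0.3,0,0,0]
    - [1,0,0,-0.6,0,0,0]
    - [1,0,0.3,-0.65,0,0,0]
    - [1,0,0.7,-0.65,0,0,0]
    - [1,0,1,-0.65,0,0,0]
    - [1,0,1,-0.65,0,0,0]
    - [1,0,1,-0.65,0,0,0]

```text
t: 23.65
ee_pos: [0.5566, 0.2646, 0.1002]
eef_rot: [0.171, 0.985, 0.0, -0.0]
contact_force: [0.2, -0.0, 0.5]
width: 0.008
```

```bash
python3 pr.py;python3 cov.py 11 wrist
```

```text
23.65 0.0076818080080610345 F [ 0.2015 -0.0075  0.4972] M [ 0.0509 -0.1132  0.0245] tcp in cover mm [  0.8584 -35.31    43.1989]
23.65 [0.5566 0.2646 0.1002] 0.0076818080080610345 [ 0.2015 -0.0075  0.4972]
wrist 11658 plane c [0.5301 0.2353 0.0568] n [-0.0002  0.0001  1.    ] tilt 0.014795062229744355
```

drive_tool:
  motion:
    - [1,0,0.15,0,0,0,0]
    - [1,0.01,0.25,0,0,0,0]
    - [1,0.01,0.25,0.25,0,0,0]
    - [1,0.01,0.25,0.45,0,0,0]
    - [1,0.01,0.25,0.57,0,0,0]
    - [1,0.01,0.25,0.61,0,0,0]
    - [1,0.01,0.25,0.61,0,0,0]
    - [1,0.01,0.25,0.61,0,0,0]

```text
t: 24.5
ee_pos: [0.5653, 0.2882, 0.0406]
eef_rot: [0.172, 0.985, 0.001, 0.001]
contact_force: [-0.2, -0.4, 0.0]
width: 0.01
```

```bash
python3 pr.py
```

```text
24.5 0.010188038211689319 F [-0.209  -0.3589  0.0242] M [ 0.0531 -0.1311 -0.0239] tcp in cover mm [  0.7771 -60.4658 -16.3957]
```

drive_tool:
  motion:
    - [1,0,0,0.01,0,0,0]
    - [1,0,0,0.02,0,0,0]
    - [1,0,0,0.03,0,0,0]
    - [1,0,0,0.03,0,0,0]

```text
t: 24.9
ee_pos: [0.5646, 0.2879, 0.0366]
eef_rot: [0.172, 0.985, 0.0, 0.0]
contact_force: [-0.5, -0.8, 0.2]
width: 0.004
```

drive_tool:
  motion:
    - [1,0,0,0.005,0,0,0]
    - [1,0,0,0.005,0,0,0]

```text
t: 25.1
ee_pos: [0.5647, 0.2879, 0.0364]
eef_rot: [0.172, 0.985, 0.0, 0.0]
contact_force: [-0.7, -0.8, 1.9]
width: 0.001
```

drive_tool:
  motion:
    - [1,0,0,0.004,0,0,0]
    - [1,0,0,0.004,0,0,0]

```text
t: 25.3
ee_pos: [0.5647, 0.2879, 0.0364]
eef_rot: [0.172, 0.985, 0.0, 0.0]
contact_force: [-2.1, -1.0, 5.7]
width: 0.005
```

drive_tool:
  motion:
    - [1,0,0,0.001,0,0,0]
    - [1,0,0,0.001,0,0,0]
    - [1,0,0,-0.05,0,0,0]
    - [1,0,0,-0.3,0,0,0]
    - [1,0,0,-0.6,0,0,0]
    - [1,0,0,-1,0,0,0]
    - [1,0,0,-1,0,0,0]

```text
t: 26.0
ee_pos: [0.5675, 0.2905, 0.1417]
eef_rot: [0.172, 0.985, 0.003, 0.004]
contact_force: [1.4, 0.3, 0.6]
width: 0.006
```

drive_tool:
  motion:
    - [1,0.3,0.1,-0.4,0,0,0]
    - [1,0.6,0.1,-0.7,0,0,0]
    - [1,0.8,0.1,-0.8,0,0,0]
    - [1,0.8,0.1,-0.8,0,0,0]
    - [1,0.8,0.1,-0.8,0,0,0]

```text
t: 26.5
ee_pos: [0.493, 0.324, 0.2154]
eef_rot: [0.172, 0.985, -0.0, 0.001]
contact_force: [0.4, -1.2, -0.2]
width: 0.005
```

```bash
python3 cov.py 12 top side wrist
python3 - <<'E'
import cv2,pickle
a=pickle.load(open("pics/top0.pkl","rb"))["img"];b=pickle.load(open("pics/top12.pkl","rb"))["img"]
cv2.imwrite("pics/top12f.png",cv2.resize(b[:,:,::-1],(784,588)))
E
```

```text
26.5 [0.493  0.324  0.2154] 0.005025973688431929 [ 0.4312 -1.1705 -0.2135]
top 794 plane c [0.5464 0.2309 0.0569] n [-0.0013 -0.0029  1.    ] tilt 0.18465035529755938
side 633 plane c [0.5495 0.2458 0.0576] n [-0.0029  0.0027  1.    ] tilt 0.2239371895984791
wrist 3201 plane c [0.5189 0.2372 0.0569] n [-0.0016 -0.0011  1.    ] tilt 0.11011916018820131
```

View pics/side12.png

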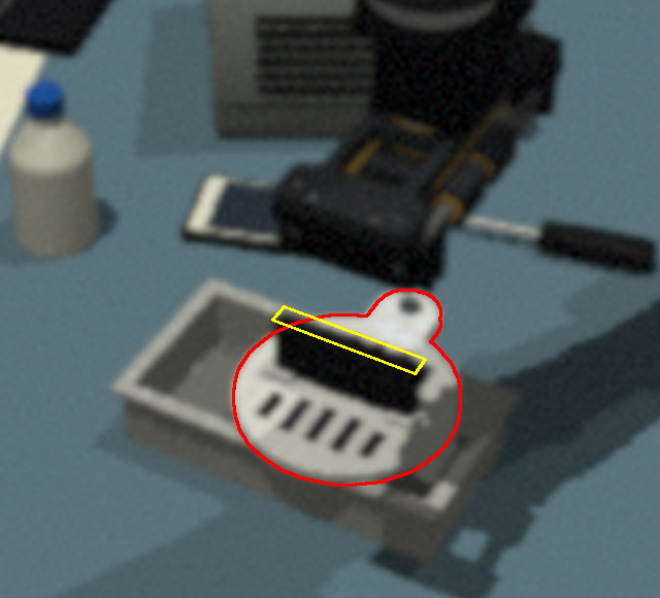

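View pics/top12f.png

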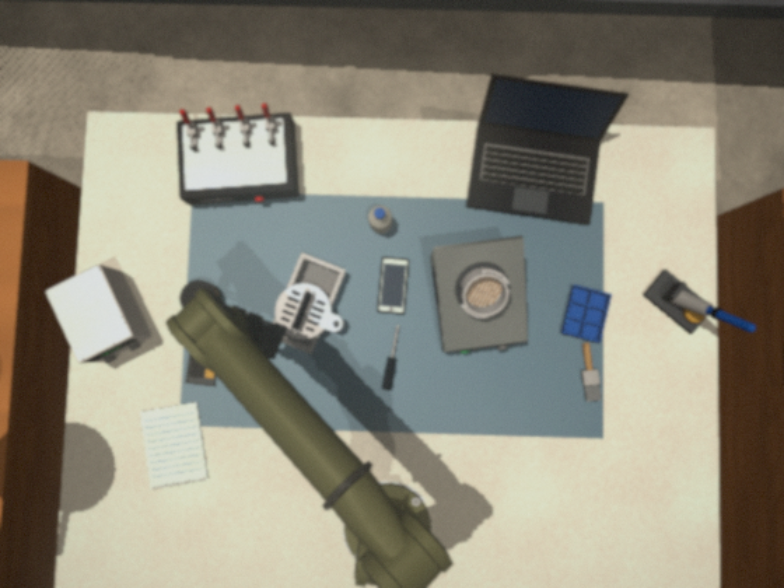

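View pics/wrist12.png

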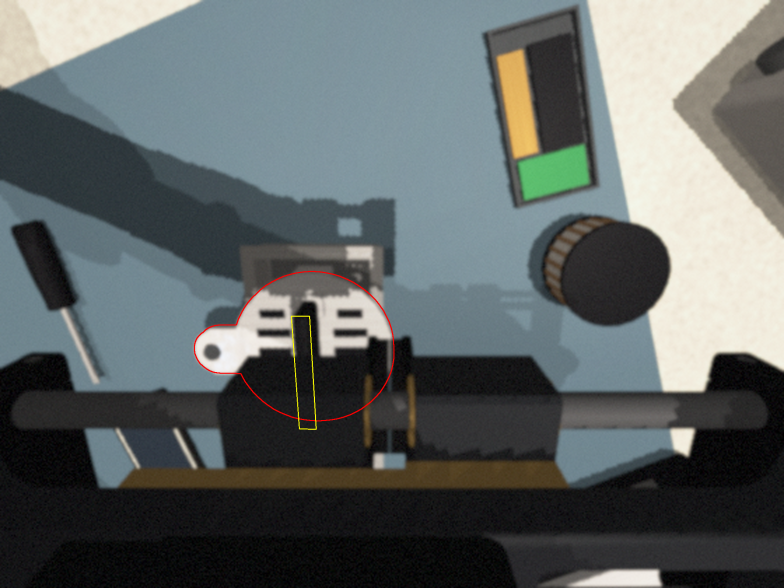

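```bash
python3 -c "
from workcell import r;print(r.close_job())"
```

```text
the job is handed in; nothing more can be done
None
```

The cover is off the fume extractor and lies flat across the service tray, dirty side down. I let go of it, checked it for rocking and handed the job in at about 27 s.

**What I did**
- I gripped the rib, turned the cover 87° anticlockwise and lifted it straight off along the neck's axis. The lifted weight read about 5 N.
- I placed it about 22 mm off the tray's middle, on the side away from the divider, with the rib along the tray. It went down in small steps and nothing caught on the divider. It seated at the nominal height.

**Last checks**
- **Rocking:** I pressed the ear side to 8.0 N and the opposite rim to 5.7 N. Contact came at the same height on both sides (36.4 mm tool reading), and neither side gave.
- **Flatness:** All three cameras put the flange top at about 57 mm, as it should be, with tilts of 0.1 to 0.2°, which is within their noise.
- **Surroundings:** The phone, bottle, screwdriver, brush and blue box looked unmoved in the last overhead picture. The arm was clear of everything.

**What disagreed**
- **Finger length:** The fingers end about 20 mm short of the reported tool point. The first ear press therefore met nothing until I measured this in the wrist camera's depth image, and I also held the rib nearer its top than planned. Neither affected the result.
- **Tray position:** The top and side cameras differed by about 5 mm along the tray and 1.4 mm across it. I used the mean, and the wrist view matched it to about 1 mm.

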